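# Set the load box by its click dials and put it on supply

## Robot

A 6-joint arm with a two-finger parallel gripper is mounted at the origin on the work surface. World frame = base frame: x ahead of the robot, y to its left, z up, the work surface at z = 0. Lengths are in m, angles in rad, forces in N, time in s.
With the tool pointing down it reaches from about 0.375 to 0.9 m from the base axis. Payload 3.1 kg.
Tool frame: the origin (TCP) lies midway between the tips of the shut fingers; the grasp point (between the pads) lies 19 mm behind it (manip.hold_point_z is the distance from the TCP to the grasp point, in m); x points along the fingers, y is the direction in which the jaws open and shut, and the axes are right-handed (so a half turn about x gives the same grasp; the last joint's range is limited). The gripper opens to 85 mm and grips with 20 to 120 N. Pads are 22 mm wide; open, the fingers measure 114 mm over their backs; the gripper's body (76 mm by 85 mm) begins 54 mm behind the grasp point. The pads swing forward as they close: fully open they stand 13 mm farther back than shut.
Start: joints at [0.964, 0.527, 1.433, -0, 1.181, -0.178], TCP at [0.26, 0.568, 0.231] pointing down, gripper open.
Joint ranges: [-3.08, 3.08], [-0.75, 2.2], [0.22, 2.44], [-1.43, 4.57], [0, 2.65], [-2.85, 2.85]. Speed limits (rad/s): [2.79, 2.79, 3.14, 3.14, 3.14, 3.14].

## Interface

Orientations are given as a unit quaternion [x, y, z, w].
In Python, from station import manip, snapshot gives the robot as it stands.
- The arm moves only by the shell command python3 -m crank 'ROWS' [FORCE]. ROWS is JSON, a list of rows, each a list of 5 numbers: the finger opening in m, from 0 to 0.0854, then the shift along the tool's x, y, z in m, then the turn about the tool's x in rad. In form: [[grip, tx, ty, tz, yaw], ...]. A call has 1 to 5 rows; each row shifts and turns the commanded pose from where the row before left it, along the tool's axes as they then stand; what a row does not reach is not made up. A row lasts 1/10 s, in which the tool goes at most 50 mm and 8.59 degrees, less where a joint would pass 70% of its speed; a pose out of reach is approached as far as the arm can. A call is refused whole if a number of a shift passes 0.05 or a number of a turn 0.15, either way. A call with a gripper value outside its range is refused whole. The fingers move at their own pace and stop on an object; FORCE is the grip in N (left out, the last holds). Time passes only in rows, so rows that do not move let the fingers close. It gives the time, the measured TCP pose, the force and the opening at its end, in the units of the state.
- manip.sense(): the state, without advancing time (a new reading comes with each control period).
- snapshot(name): name is "scene" or "top" or "wrist"; returns a dict with "image" (420x560x3 uint8, blue, green, red), "range_z" (420x560 float32, m along the optical axis (not along the pixel's ray), 0 where there is no reading), "vertical_fov" (degrees; the focal length in pixels is half the picture's height over the tangent of half this angle, whatever the lens; pixels are square), "cx", "cy" (the principal point, pixels), "distortion" ([k1, k2, p1, p2, k3] as OpenCV has them; the pictures are not rectified), "extrinsics" (4x4, takes a point from world to camera coordinates); the wrist camera has in their place "T_tool_cam" (4x4, takes a point from camera to tool coordinates, whose origin is the TCP and whose axes are the tool frame's). Camera axes: x right, y up, looking along -z (the intrinsics and any distortion apply to the point x, -y, -z); pixel columns grow to the right and rows downward; lengths in m; the calibration is good to about 2 mm. A picture is of the moment at which its call begins: read the wrist's pose just before it.
- manip.sign_off(): hands the job in, once; it reports no verdict.
The state is a dict: "t": time; "q": joint angles; "qd": joint speeds; "tau": joint torques, N m; "tcp_pos": TCP position; "tool_rot": TCP orientation; "force": force on the tool from outside, world axes, zero at the start; "ft_torque": the same for the moment, N m; "finger_gap": opening from 0.0 (shut) to 1.0 (fully open).
Only numpy, scipy, OpenCV 4.12 (cv2) and the standard library are available. Lean on these libraries where they do the work, as an engineer would, in place of code of your own. Each camera call takes 0.05 s, during which the arm holds its last target.

## Task

Get the load box ready for the next motor test and put it on supply: lift the contactor off its vent grille and stand it upright in the empty bay of the parts tray, turn the large bar-handled selector to step 5 and the round dial to step 3, counting one click a step clockwise from the long tick at each dial's end stop (step 0). Only when all that is done, turn the isolator handle a quarter turn clockwise to ON, and leave both dials and the contactor alone from then on. Leave everything else on the bench where it stands.

Things in the scene. Friction and masses are not known exactly. Their poses are not given: they have to be found in the camera images.
- load_box: bench load box, grey, aluminium top panel; 200 (x) x 280 (y), fixed. Origin at the centre of its underside, panel 102 above it. +x from the dials (front) to the vent (rear), +y left as the robot sees it. Bar-handled coarse selector at (-45, 72), round fine dial at (-45, -72), 41.5 high, vent grille 84 x 236 centred at (52, 0), 103.5 above the bench. Sizes in mm here and below.
- coarse_grip (a point): on the axis of the coarse selector, 131 above the bench. Selector: black straight bar 78 long, 14 thick, top 145 above the bench, standing on a skirt of radius 29 whose top is 113 above the bench; flat white scale plate of radius 55 under it. Site x points along the bar to its pointer end (tapered nose, white line), z up; the bar turns about z.
- coarse (a joint): coarse selector angle, rad: 0 at the anticlockwise end stop (step 0, long tick), growing clockwise from above; click steps 0 to 7, 30 degrees (0.5236) apart. Step 5 = 2.618, the larger dot. Index plate and spring plunger: up to 0.14 N m to turn it off a step; past half-way it snaps on to the next; let go, it settles on a step. Starts settled on one of steps 0 to 3.
- fine_grip (a point): on the axis of the fine dial, 129 above the bench. Dial: round black fluted knob 47 in diameter, top 143 above the bench, white line at its top edge; 58 mm skirt at its foot, top 111 above the bench (looks only). Site x points to the white line, z up; the knob turns about z.
- fine (a joint): fine dial angle, rad: 0 at the anticlockwise end stop (step 0, long tick), growing clockwise from above; click steps 0 to 11, 24 degrees (0.4189) apart. Step 3 = 1.257, third dot from the long tick; larger dots at 5 and 10. Clicks as the coarse one, 0.12 N m. Starts settled on one of steps 5 to 7, so it is turned back anticlockwise.
- isolator_grip (a point): on the axis of the isolator handle, 116 above the bench, centre of a fixed grey enclosure 129 (x) x 109 (y) x 85 high with a white square plate, 3 thick. Handle: black bar 72 long, 16 thick, top 130 above the bench, standing on a skirt of radius 27 whose top is 98 above the bench. Site x points along the bar to its pointer end (tapered nose, white line), z up.
- isolator (a joint): isolator handle angle, rad: 0 = OFF (pointer to the dot at the left), 1.571 = ON (pointer to the dash at the far side), a quarter turn clockwise from above. Snaps over past half-way (0.18 N m) and stays at either end. Starts OFF.
- tray: open steel parts tray 260 (x) x 160 (y) x 34 high, fixed, walls and floor 3 thick, origin at the centre of its underside. A wall across the middle makes two bays of 125 x 154: the one towards -x, nearer the robot, is empty, the other holds an overload relay. Wire handles reach 18 beyond its ends (looks only).
- bay (a point): centre of the floor of the tray's empty bay, axes as the tray: the bay reaches 62 either way along x and 77 along y; its walls rise 31 above this point
- contactor_mid (a point): centre, half-way up, of the contactor standing upright on the load box's vent: 85 high, 0.25 to 0.5 kg. Grey foot 74 (x) x 60 (y), 40 high; black upper block 52 (x) x 46 (y), from 40 to 83 above its underside. z up.
- motor: bystander, to be left where it stands: grey finned motor, 185 long with its shaft, 120 wide, 155 high, behind the load box (4.5 kg), in mm. Origin at the centre of its underside.
- spare_contactor: bystander, to be left where it stands: second contactor of the same make and size as the one on the load box (74 x 60 x 85 high), standing on the bench behind the load box, beside the motor, in mm. Origin at the centre of its underside.
- transformer: bystander, to be left where it stands: small control transformer, 84 x 56 x 80 high, standing behind the isolator, in mm. Origin at the centre of its underside.
- button_station: bystander, to be left where it stands: three-button station lying on its back, 150 x 72 x 62 high, in front of the isolator, in mm. Origin at the centre of its underside.
- multimeter: bystander, to be left where it stands: hand multimeter lying on its back, 185 x 86 x 46 high, in front of the tray, in mm. Origin at the centre of its underside.
- screwdriver: bystander, to be left where it stands: screwdriver with a black handle, 200 long, 26 thick, lying in front of the isolator, in mm. Origin at the centre of its underside.
- overload_relay: bystander, to be left where it stands: overload relay, 70 x 45 x 66 high, standing in the far bay of the tray, in mm. Origin at the centre of its underside.
There are look-alikes about, which are no part of the job. What is shaped like the part that bears contactor_mid but red is not meant.

How it is judged:
By the outcome, as a careful person would: the job done as asked, in the order asked, and still so for the second after the job is handed in, with the robot touching nothing.
It also fails if it takes over 72 s, if anything falls off the work surface, if the arm or the gripper's body presses on something with over 40 N, if the wrist force passes 120 N, or if a joint passes its speed limit or range.

## Working session

There is one attempt and no reset: what is moved stays moved. The work goes in short steps, Python scripts to look and compute and a shell command to move; the robot and the scene stay as the last step left them, time stands still between calls to the robot, and variables do not carry over. Pictures are saved under pics/ and viewed, and the job is handed in when it is done.

```bash
ls -la; mkdir -p pics; python3 - <<'E'
from station import manip, snapshot
import cv2, json
s=manip.sense(); print(s)
for n in ("scene","top","wrist"):
    d=snapshot(n); cv2.imwrite(f"pics/{n}0.png",d["image"])
    print(n,{k:(v if not hasattr(v,'shape') or v.size<20 else v.shape) for k,v in d.items()})
E
```

```text
total 12
drwxr-xr-x  3 agent agent 4096 Dec  6 18:05 .
drwxr-xr-x 23 root  root  4096 Dec  6 18:05 ..
drwxr-xr-x  2 agent agent 4096 Dec  6 18:05 pics
{'t': 0.0, 'q': array([ 9.63508118e-01,  5.28454233e-01,  1.43388676e+00, -1.11759085e-05,
        1.18141386e+00, -1.78501098e-01]), 'qd': array([-0.00123545,  0.00048099,  0.00221681,  0.00015651,  0.00039474,
       -0.00165337]), 'tau': array([ 1.13739486e-04, -4.42345655e+01, -1.78030086e+01, -2.77427080e-04,
        8.60455271e-03,  4.12480460e-06]), 'tcp_pos': array([0.25941892, 0.56783587, 0.2303459 ]), 'tool_rot': array([ 0.14973128,  0.69120722, -0.15114648,  0.6906286 ]), 'force': array([ 0.63508439, -0.17872776, -0.06546804]), 'ft_torque': array([ 0.0291184 , -0.04469361, -0.02141838]), 'finger_gap': 0.9956593367620055}
scene {'image': (420, 560, 3), 'range_z': (420, 560), 'vertical_fov': 51.89696728647044, 'cx': 282.0864416318619, 'cy': 209.2346735062125, 'distortion': array([-0.00283379,  0.        ,  0.        ,  0.        ,  0.        ]), 'extrinsics': array([[ 0.76584606,  0.64296559, -0.00866375, -0.39996634],
       
[... 546 characters left out ...]
[-0.0555201 , -0.01646773,  0.99832176, -1.61399998],
       [ 0.        ,  0.        ,  0.        ,  1.        ]])}
wrist {'image': (420, 560, 3), 'range_z': (420, 560), 'vertical_fov': 58.969718549187625, 'cx': 281.929908615419, 'cy': 213.47263781139247, 'distortion': array([-0.06709742,  0.        ,  0.        ,  0.        ,  0.        ]), 'T_tool_cam': array([[ 8.48981924e-04,  2.57898971e-01, -9.66171517e-01,
        -1.42657205e-01],
       [ 9.99999299e-01,  5.78557039e-04,  1.03314016e-03,
         8.02942870e-04],
       [ 8.25431116e-04, -9.66171717e-01, -2.57898299e-01,
        -6.46366931e-02],
       [ 0.00000000e+00,  0.00000000e+00,  0.00000000e+00,
         1.00000000e+00]])}
```

View pics/scene0.png

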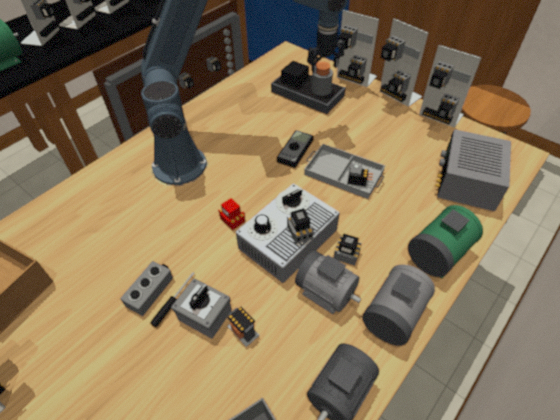

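View pics/top0.png

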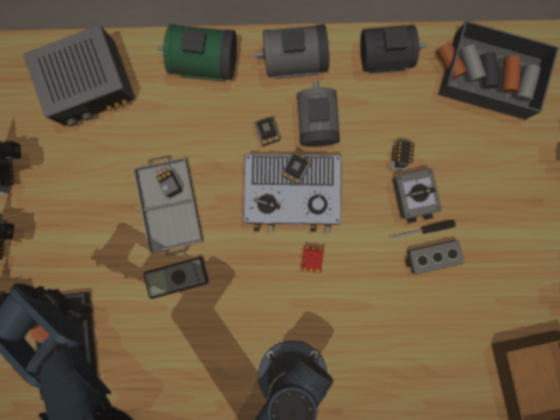

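View pics/wrist0.png

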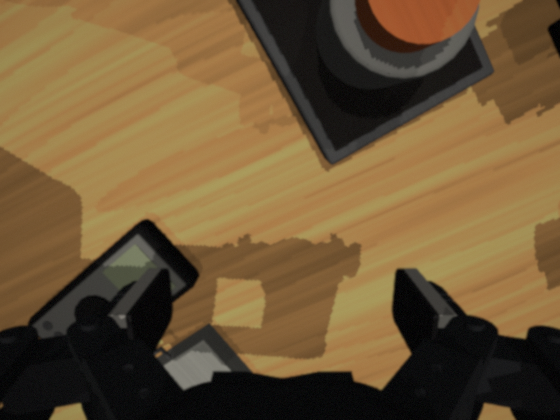

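Candidates:
- **Contactor:** the one on the vent, top (296,167), is the one meant. The spare is on the bench at (267,130), the red look-alike at (313,258), and the overload relay in the far bay at (170,182).
- **Dials:** the bar selector is at (267,204) and the round dial at (317,204).
- **Isolator:** at (418,192).

Next I'll take close crops.

```bash
cat > h.py <<'E'
import numpy as np, cv2
from scipy.spatial.transform import Rotation as R
from station import manip, snapshot
class Cam:
    def __init__(s,name):
        st=manip.sense()
        s.st=st
        d=snapshot(name); s.d=d; s.img=d["image"]; s.z=d["range_z"]
        f=(420/2)/np.tan(np.radians(d["vertical_fov"])/2)
        s.K=np.array([[f,0,d["cx"]],[0,f,d["cy"]],[0,0,1.]]); s.dist=np.array(d["distortion"],float)
        if name=="wrist":
            T=np.eye(4);T[:3,:3]=R.from_quat(st["tool_rot"]).as_matrix();T[:3,3]=st["tcp_pos"]
            s.W=T@d["T_tool_cam"]
        else: s.W=np.linalg.inv(d["extrinsics"])
        s.E=np.linalg.inv(s.W)
    def ray(s,px):
        n=cv2.undistortPoints(np.array(px,float).reshape(-1,1,2),s.K,s.dist)[:,0]
        v=np.c_[n[:,0],-n[:,1],-np.ones(len(n))]@s.W[:3,:3].T
        return s.W[:3,3],v
    def plane(s,px,z):
        o,v=s.ray(px); return o+v*((z-o[2])/v[:,2])[:,None]
    def proj(s,P):
        P=np.atleast_2d(P); c=P@s.E[:3,:3].T+s.E[:3,3]
        c=c*[1,-1,-1]
        return cv2.projectPoints(c,np.zeros(3),np.zeros(3),s.K,s.dist)[0][:,0]
    def pt(s,u,v):   # depth point
        o,w=s.ray([[u,v]]); zz=float(s.z[int(round(v)),int(round(u))]); return o+w[0]*zz
    def cloud(s):
        vv,uu=np.mgrid[0:420,0:560]; o,w=s.ray(np.c_[uu.ravel(),vv.ravel()])
        P=o+w*s.z.ravel()[:,None]; P[s.z.ravel()==0]=np.nan
        return P.reshape(420,560,3)
    def crop(s,name,u0,v0,u1,v1,k):
        cv2.imwrite(name,cv2.resize(s.img[v0:v1,u0:u1],None,fx=k,fy=k,interpolation=cv2.INTER_CUBIC))
def tri(c1,p1,c2,p2):
    o1,a=c1.ray([p1]);o2,b=c2.ray([p2]);a=a[0];b=b[0]
    t=np.linalg.lstsq(np.c_[a,-b],o2-o1,rcond=None)[0]
    P,Q=o1+a*t[0],o2+b*t[1]; return (P+Q)/2,np.linalg.norm(P-Q)
E
python3 - <<'E'
from h import *
c=Cam("top"); c.crop("pics/t1.png",235,140,350,235,6); c.crop("pics/t2.png",125,150,215,300,4);c.crop("pics/t3.png",380,130,470,280,4)
c=Cam("scene"); c.crop("pics/s1.png",210,180,350,285,5);
E
```

```text
(no output)
```

View pics/t1.png

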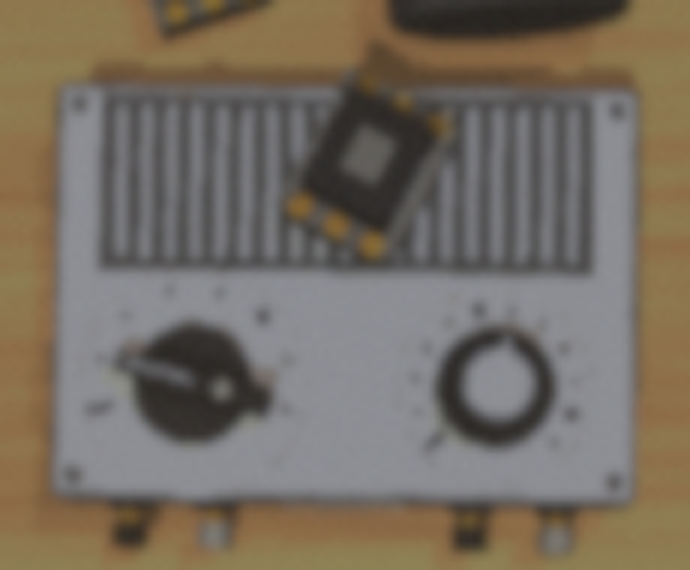

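View pics/t2.png

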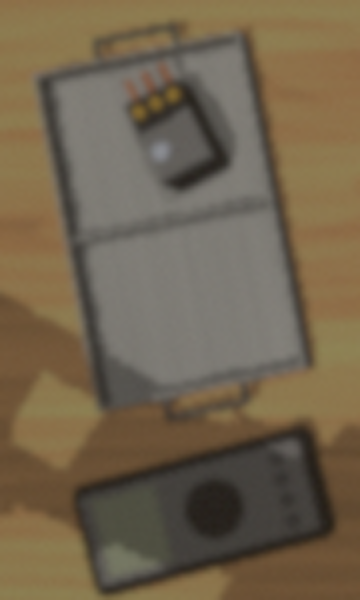

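View pics/t3.png

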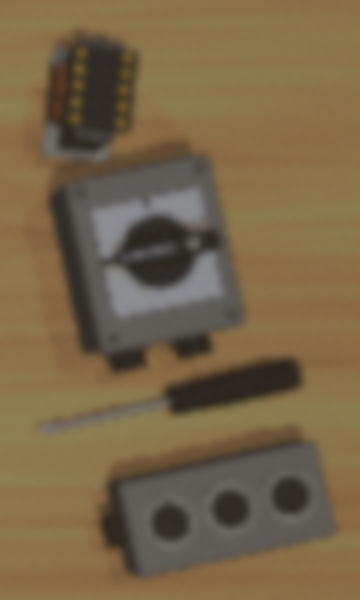

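View pics/s1.png

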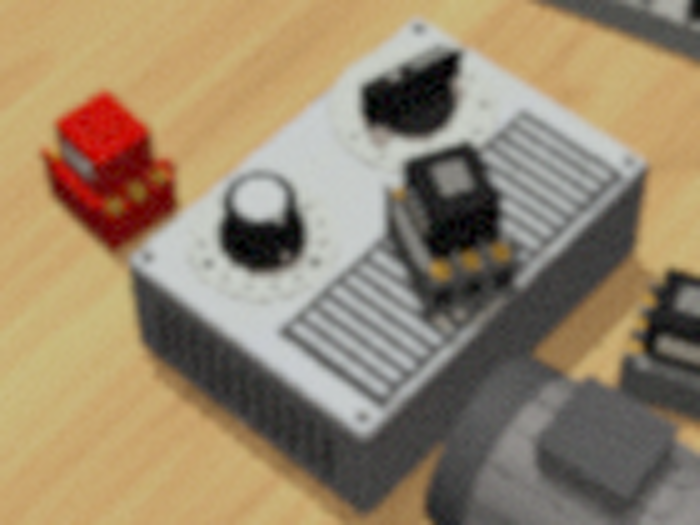

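Crops show: the coarse bar's white nose at top ≈(255,199), next to the first dot after the long tick (251,208), so it is at step 1. The step 5 large dot is at (279,193). The fine dial's line at (320,196) is just past the large dot 5 (315,192), so it is at step 6. The contactor on the vent is black and grey, yawed about 25°. The near tray bay is empty. Now I'll get first positions.

```bash
cat > m1.py <<'E'
from h import *
t=Cam("top"); s=Cam("scene")
def rect(mask,c,z):
    cs,_=cv2.findContours(mask.astype(np.uint8),cv2.RETR_EXTERNAL,cv2.CHAIN_APPROX_NONE)
    k=max(cs,key=cv2.contourArea)[:,0].astype(float)
    P=c.plane(k,z)[:,:2]*1000
    return cv2.minAreaRect(P.astype(np.float32)),cv2.contourArea(k.astype(np.float32))
hsv=cv2.cvtColor(t.img,cv2.COLOR_BGR2HSV)
def win(u0,v0,u1,v1):
    m=np.zeros((420,560),bool); m[v0:v1,u0:u1]=1; return m
# panel: low saturation, bright
print('hsv panel',hsv[200,292],'tray',hsv[225,175],'tray hi',hsv[180,155],'iso',hsv[210,405],'wood',hsv[240,250])
m=(hsv[...,1]<60)&(hsv[...,2]>90)&win(235,145,350,232)
print('panel',rect(cv2.morphologyEx(m.astype(np.uint8),cv2.MORPH_CLOSE,np.ones((9,9))),t,0.102))
C=t.cloud()*1000
for n,(u,v) in dict(panel=(292,205),contactor=(296,166),coarse=(267,204),fine=(317,204),iso=(410,207),isoh=(419,192),bayfloor=(172,228),tray2=(155,190),motor=(318,108),meter=(178,277),relay=(172,184)).items(): print(n,C[v,u].round(1))
E
python3 m1.py
```

```text
hsv panel [113  14 149] tray [ 17  18 126] tray hi [ 20  18 125] iso [17 25 93] wood [ 19 114 143]
panel (((545.776611328125, -6.560455322265625), (279.1370544433594, 221.1547088623047), 88.30596160888672), 6449.0)
panel [507.8  -6.2 103.9]
contactor [608.9 -18.6 189.6]
coarse [508.9  63.1 149.5]
fine [507.5 -76.1 142.5]
iso [ 498.8 -347.1   84.7]
isoh [ 538.5 -363.9  128.9]
bayfloor [447.8 361.2   5.6]
tray2 [564.7 413.2   7.4]
motor [774.6 -82.3 158.9]
meter [302.2 333.2  51.2]
relay [575.7 345.4  75.2]
```

```bash
cat > plan.py <<'E'
from h import *
import sys
def yaw_y():  # angle of tool y axis in world (deg)
    M=R.from_quat(manip.sense()["tool_rot"]).as_matrix(); return M
def to(target,ang=None):
    """target TCP world (m); ang = wanted world angle deg of tool y axis. prints tool-frame shift + turn"""
    st=manip.sense(); M=R.from_quat(st["tool_rot"]).as_matrix()
    d=M.T@(np.array(target)-st["tcp_pos"])
    a=np.degrees(np.arctan2(M[1,1],M[0,1]))
    print('t',st['t'].__round__(2),'tcp',st['tcp_pos'].round(4),'tilt',M[:,0].round(3),'y-ang',round(a,1),'z-ang',round(np.degrees(np.arctan2(M[1,2],M[0,2])),1),'q',st['q'].round(2),'F',st['force'].round(1),'gap',round(st['finger_gap'],3))
    print('shift tool xyz mm',(d*1000).round(1))
    if ang is not None:
        k=-(ang-a); k=(k+180)%360-180   # + about tool x(down)=cw
        print('turn about x rad',round(np.radians(k),3),'or',round(np.radians(k-np.sign(k)*180),3))
if __name__=="__main__":
    v=list(map(float,sys.argv[1:])); to(v[:3],v[3] if len(v)>3 else None)
E
python3 plan.py 0.5 0 0.33 61.5
```

```text
t 0.35 tcp [0.2597 0.5683 0.2311] tilt [-0. -0. -1.] y-ang 65.4 z-ang -24.6 q [ 0.96  0.53  1.43  0.    1.18 -0.18] F [ 0.6  0.5 -0.3] gap 1.004
shift tool xyz mm [ -98.8 -417.   454.8]
turn about x rad 0.069 or -3.073
```

```bash
python3 -m crank '[[0.085,-0.03,0,0,0],[0.085,-0.03,-0.01,0.01,0],[0.085,-0.02,-0.03,0.03,0],[0.085,-0.01,-0.03,0.033,0],[0.085,-0.01,-0.03,0.033,0]]' 40; python3 -m crank '[[0.085,0,-0.03,0.033,0],[0.085,0,-0.03,0.033,0],[0.085,0,-0.03,0.033,0],[0.085,0,-0.03,0.033,0],[0.085,0,-0.03,0.033,0]]'; python3 -m crank '[[0.085,0,-0.03,0.033,0],[0.085,0,-0.03,0.033,0],[0.085,0,-0.03,0.033,0],[0.085,0,-0.03,0.033,0],[0.085,0,-0.02,0.02,0]]';python3 -m crank '[[0.085,0,-0.03,0.033,0],[0.085,0,-0.03,0.033,0],[0.085,0,0,0,0]]'; python3 plan.py 0.5 0 0.33 61.5
python3 - <<'E'
from h import *
c=Cam("wrist"); cv2.imwrite("pics/w1.png",c.img)
E
```

```text
t: 0.85
tcp_pos: [0.315, 0.4323, 0.3322]
tool_rot: [0.15, 0.691, -0.15, 0.691]
force: [0.6, -0.2, 0.1]
finger_gap: 0.992
t: 1.35
tcp_pos: [0.4027, 0.2267, 0.3316]
tool_rot: [0.15, 0.691, -0.15, 0.691]
force: [1.1, -0.0, -0.7]
finger_gap: 0.999
t: 1.85
tcp_pos: [0.4836, 0.035, 0.3315]
tool_rot: [0.151, 0.69, -0.151, 0.691]
force: [-0.2, 0.3, -0.7]
finger_gap: 0.992
t: 2.15
tcp_pos: [0.52, -0.0492, 0.3314]
tool_rot: [0.152, 0.689, -0.153, 0.692]
force: [-0.9, 0.4, 0.1]
finger_gap: 0.998
t 2.15 tcp [ 0.52   -0.0492  0.3314] tilt [ 0.003 -0.003 -1.   ] y-ang 65.1 z-ang -24.9 q [-0.31  0.28  1.56 -0.    1.31 -1.44] F [-0.9  0.4  0.1] gap 0.998
shift tool xyz mm [  1.2  36.2 -38.8]
turn about x rad 0.063 or -3.078
```

View pics/w1.png

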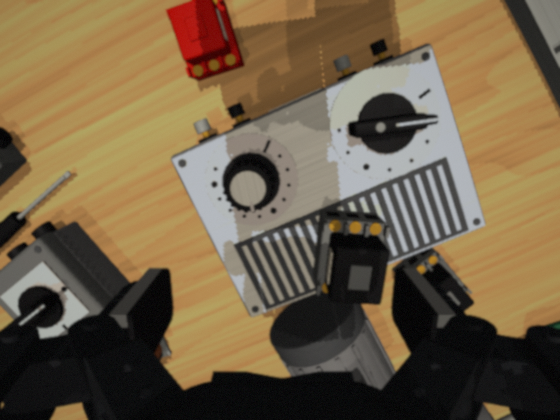

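```bash
cat >> h.py <<'E'
import pickle
def shot(n,name="wrist"):
    c=Cam(name); pickle.dump(c,open(f"pics/{n}.pkl","wb")); cv2.imwrite(f"pics/{n}.png",c.img); return c
def load(n): return pickle.load(open(f"pics/{n}.pkl","rb"))
E
python3 -c "from h import *;shot('wa');shot('topa','top');shot('scenea','scene')"
python3 -m crank '[[0.085,0,0.04,-0.02,0.05],[0.085,0,0.04,-0.02,0],[0.085,0,0.02,-0.01,0],[0.085,0,0,0,0]]'
python3 - <<'E'
from h import *
c=shot('wb'); c.crop("pics/wbc.png",100,20,500,330,2)
a=load('wa'); a.crop("pics/wac.png",100,20,500,330,2)
E
```

```text
t: 2.75
tcp_pos: [0.5155, 0.0718, 0.3315]
tool_rot: [0.166, 0.688, -0.165, 0.687]
force: [0.3, 0.1, -0.4]
finger_gap: 0.998
```

View pics/wac.png

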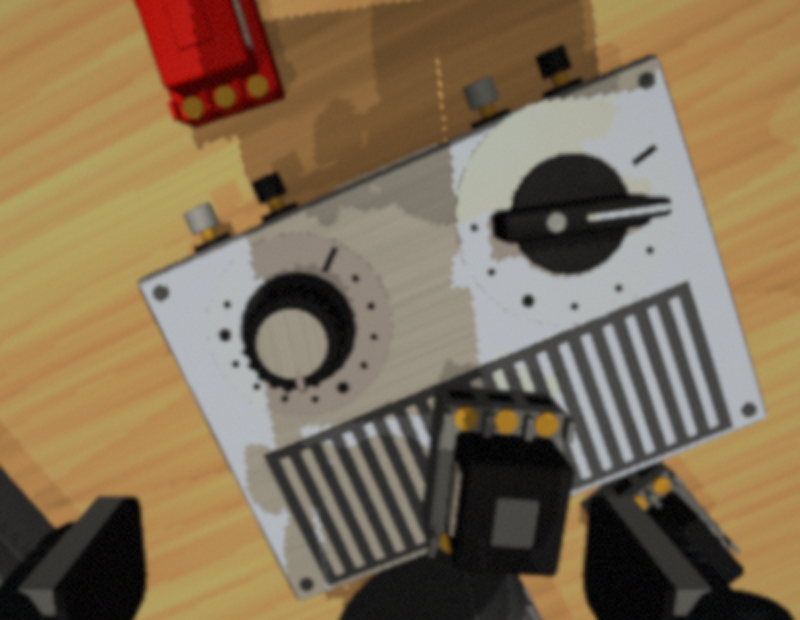

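View pics/wbc.png

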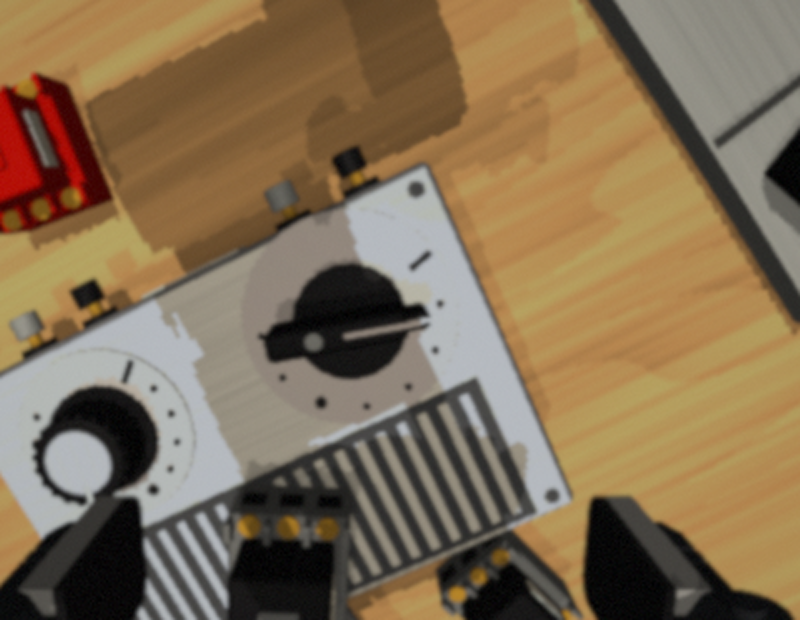

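```bash
cat > m2.py <<'E'
from h import *
a=load('wa');b=load('wb')
f=lambda L:[(x/2+100-.25,y/2+20-.25) for x,y in L]
S=f([(161,293),(646,80),(749,410),(306,585)])
Pa=a.plane(S,.102)*1000; print('screws a',Pa.round(1).tolist())
Sb=f([(416,190),(552,496)])
print('screws b',(b.plane(Sb,.102)*1000).round(1).tolist())
print('tri',[(tri(a,S[i+1],b,Sb[i])[0]*1000).round(1) for i in range(2)])
ctr=Pa[:,:2].mean(0); e1=Pa[1]-Pa[0];e2=Pa[2]-Pa[3]; e=e1+e2 # +y dir of box
yaw=np.arctan2(e[1],e[0])-np.pi/2; print('ctr',ctr,'yaw deg',np.degrees(yaw),np.linalg.norm(e1),np.linalg.norm(e2))
r=np.array([[np.cos(yaw),-np.sin(yaw)],[np.sin(yaw),np.cos(yaw)]])
co=ctr+r@[-45,72];fi=ctr+r@[-45,-72]; print('coarse',co,'fine',fi)
ang=lambda p,c:np.degrees(np.arctan2(p[1]-c[1],p[0]-c[0]))
# coarse
for c,n,tick,d5,nose in((a,'a',(645,155),(528,300),(668,208)),(b,'b',(420,260),(321,403),(426,323))):
    q=c.plane(f([tick,d5]),.103)*1000; p=c.plane(f([nose]),.145)*1000
    t0=ang(q[0],co); print(n,'coarse tick',t0,'d5 cw',(t0-ang(q[1],co))%360,'nose cw',(t0-ang(p[0],co)), 'nose',p[0].round(1))
for c,n,tick,d5,ln,top in((a,'a',(330,258),(342,387),(301,382),(291,343)),(b,'b',(127,371),(153,490),(100,494),(78,460))):
    q=c.plane(f([tick,d5]),.103)*1000; p=c.plane(f([ln,top]),.143)*1000
    t0=ang(q[0],fi); print(n,'fine tick',t0,'d5 cw',(t0-ang(q[1],fi))%360,'line cw',(t0-ang(p[0],fi))%360,'top ctr',p[1].round(1), 'steps',((t0-ang(p[0],fi))%360)/24)
E
python3 m2.py
```

```text
screws a [[462.2, -133.1, 102.0], [468.9, 124.5, 102.0], [647.2, 119.7, 102.0], [640.3, -138.7, 102.0]]
screws b [[469.4, 124.4, 102.0], [647.2, 119.6, 102.0]]
tri [array([469.1, 124.3, 102.3]), array([647. , 119.5, 102.4])]
ctr [554.62876629  -6.8951553 ] yaw deg -1.517624507754272 257.6224591333981 258.4785578018207
coarse [511.55143135  66.27138907] fine [507.73767093 -77.67809941]
a coarse tick 102.96899518065385 d5 cw 149.46902312557953 nose cw 30.411667246489102 nose [521.7  98.5 145. ]
b coarse tick 103.70489851667841 d5 cw 150.02346523137422 nose cw 31.22722313528743 nose [522.2 100.2 145. ]
a fine tick 130.65563300339085 d5 cw 120.44936457475862 line cw 142.8375300784376 top ctr [507.1 -77.6 143. ] steps 5.951563753268233
b fine tick 131.0480865469498 d5 cw 121.06809112752089 line cw 128.30182147424685 top ctr [506.3 -76.9 143. ] steps 5.3459092280936185
```

```bash
python3 - <<'E'
from h import *
a=load('wa');b=load('wb');t=load('topa');s=load('scenea')
r=lambda c,u,v,w:cv2.resize(c.img[v:v+w,u:u+w],(390,290*390//390 if 0 else 390),interpolation=cv2.INTER_CUBIC)
I=np.hstack([r(a,310,200,100),r(b,200,240,100)]);cv2.imwrite('pics/cz.png',I)
cv2.imwrite('pics/fz.png',np.hstack([r(a,205,140,90),r(b,105,190,90)]))
cv2.imwrite('pics/tz.png',np.hstack([r(t,276,147,40),r(s,280,200,45)]))
E
```

```text
(no output)
```

View pics/cz.png

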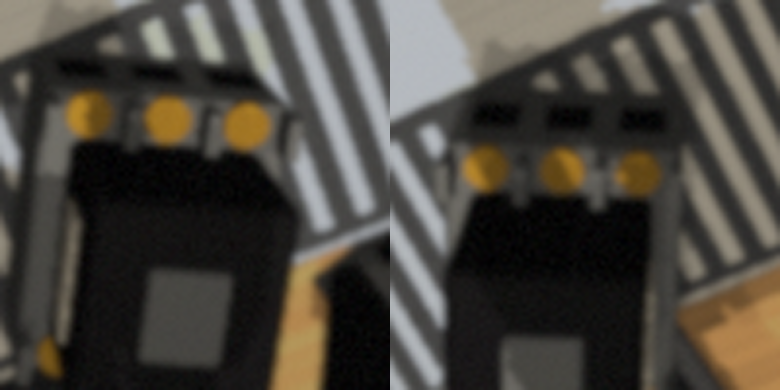

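View pics/fz.png

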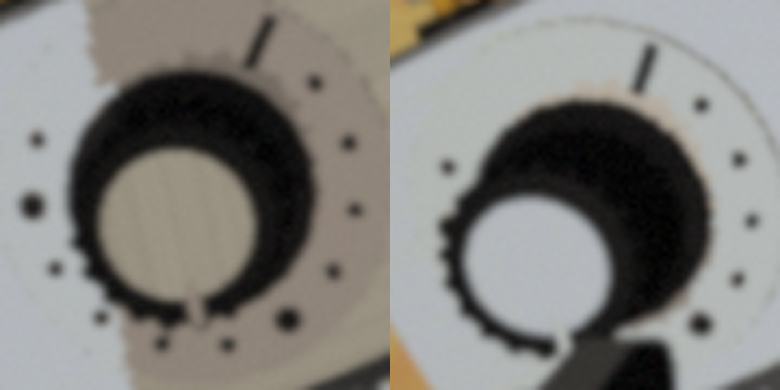

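View pics/tz.png

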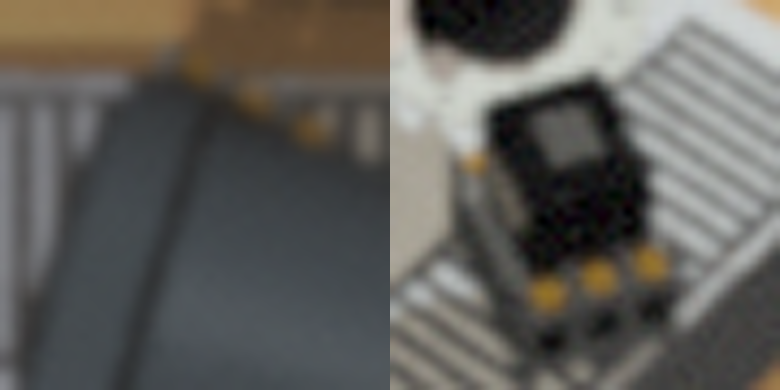

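```bash
python3 - <<'E'
from h import *
a=load('wa');b=load('wb');s=load('scenea')
k=100/390
ga=[(310+x*k,200+y*k) for x,y in((89,114),(168,119),(246,126))]
gb=[(200+x*k,240+y*k) for x,y in((96,169),(172,171),(248,173))]
G=np.array([tri(a,ga[i],b,gb[i])[0] for i in range(3)])*1000;print(G.round(1),[tri(a,ga[i],b,gb[i])[1]*1000 for i in range(3)])
d=G[0]-G[2];print('terminal row ang',np.degrees(np.arctan2(d[1],d[0])))
print('button tri a/scene',tri(a,(357.4,281.5),s,(300.8,215.6)))
C=a.plane([(330.5,252.6),(384.5,254),(378,306.5),(326,304)],.1865)*1000
print(C.round(1).tolist(),C.mean(0)); e=np.diff(np.r_[C,C[:1]],axis=0); print(np.linalg.norm(e,axis=1),np.degrees(np.arctan2(e[:,1],e[:,0])))
B=a.plane([(357.4,281.5)],.187)*1000;print('button',B)
fi=np.array([507.7,-77.6])
for c,p in((a,(250,211.5)),(b,(145.4,268.5))):
    q=c.plane([p],.143)[0]*1000; an=np.degrees(np.arctan2(q[1]-fi[1],q[0]-fi[0])); print('fine steps',((130.85-an)%360)/24)
E
```

```text
[[573.1 -19.4 145.3]
 [582.2  -2.8 145.4]
 [591.7  13.6 144.8]] [np.float64(0.23438857093031906), np.float64(0.17565317047543277), np.float64(0.26514919478002585)]
terminal row ang -119.34584077999607
button tri a/scene (array([ 0.61066463, -0.0178937 ,  0.18660252]), np.float64(0.001022339352682587))
[[576.7, -28.9, 186.5], [596.8, 11.4, 186.5], [640.1, -10.8, 186.5], [618.6, -50.7, 186.5]] [608.04958617 -19.74212878 186.5       ]
[45.01508569 48.62170429 45.33513286 47.28332944] [  63.40649941  -27.08268889 -118.2898218   152.5396935 ]
button [[610.11675326 -18.30762361 187.        ]]
fine steps 6.018747905180582
fine steps 5.9847015801965995
```

```bash
python3 plan.py 0.6095 -0.0188 0.21 61
```

```text
t 2.8 tcp [0.5158 0.0701 0.3316] tilt [-0. -0. -1.] y-ang 62.9 z-ang -27.1 q [-0.08  0.28  1.56 -0.    1.31 -1.18] F [-0.4 -0.7 -1. ] gap 0.996
shift tool xyz mm [121.6 -36.3 123.9]
turn about x rad 0.032 or -3.109
```

```bash
python3 -m crank '[[0.085,0.03,-0.012,0.04,0.032],[0.085,0.03,-0.012,0.042,0],[0.085,0.03,-0.012,0.042,0],[0.085,0.03,0,0,0],[0.085,0,0,0,0]]'; python3 plan.py 0.6095 -0.0188 0.1495 61; python3 -c "
from h import *
c=shot('wc')"
```

```text
t: 3.3
tcp_pos: [0.601, -0.0201, 0.2109]
tool_rot: [0.179, 0.688, -0.18, 0.68]
force: [-0.7, 0.5, -0.7]
finger_gap: 0.998
t 3.3 tcp [ 0.601  -0.0201  0.2109] tilt [-0.01   0.002 -1.   ] y-ang 60.6 z-ang -29.4 q [-0.22  0.52  1.51 -0.    1.12 -1.28] F [-0.7  0.5 -0.7] gap 0.998
shift tool xyz mm [61.3  5.5  7.3]
turn about x rad -0.007 or 3.135
```

View pics/wc.png

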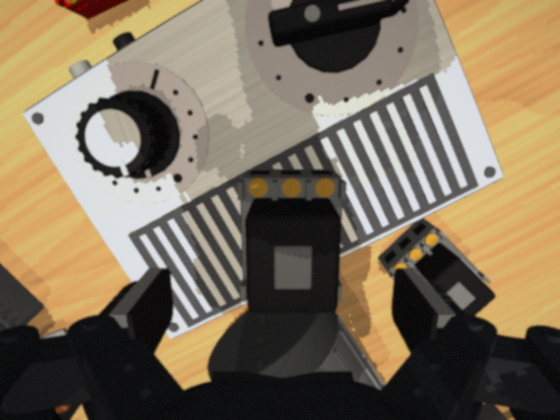

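Aligned: the block's button is at (293,267), between the jaws at about (160..405,300). I'll let it settle, then correct and descend.

```bash
python3 -m crank '[[0.085,0,0,0,0]]'; python3 plan.py 0.6095 -0.0188 0.1495 61
```

```text
t: 3.45
tcp_pos: [0.6041, -0.0191, 0.2168]
tool_rot: [0.179, 0.684, -0.179, 0.685]
force: [0.3, 1.0, 0.3]
finger_gap: 0.992
t 3.45 tcp [ 0.6041 -0.0191  0.2168] tilt [ 0.001 -0.    -1.   ] y-ang 60.8 z-ang -29.2 q [-0.22  0.52  1.5  -0.    1.12 -1.28] F [0.3 1.  0.3] gap 0.992
shift tool xyz mm [67.3  2.9  4.4]
turn about x rad -0.004 or 3.137
```

```bash
python3 -m crank '[[0.085,0,0.003,0.004,0],[0.085,0.03,0,0,0],[0.085,0.03,0,0,0],[0.085,0.007,0,0,0],[0.085,0,0,0,0]]'; python3 plan.py 0.6095 -0.0188 0.1495 61; python3 -c "
from h import *
c=shot('wd')"
```

```text
t: 3.95
tcp_pos: [0.609, -0.018, 0.1488]
tool_rot: [0.178, 0.684, -0.178, 0.684]
force: [0.5, -0.6, 0.1]
finger_gap: 0.993
t 3.95 tcp [ 0.609  -0.018   0.1488] tilt [-0.  0. -1.] y-ang 60.8 z-ang -29.2 q [-0.21  0.61  1.55  0.    0.99 -1.27] F [ 0.5 -0.6  0.1] gap 0.993
shift tool xyz mm [-0.7 -0.5  0.8]
turn about x rad -0.004 or 3.138
```

View pics/wd.png

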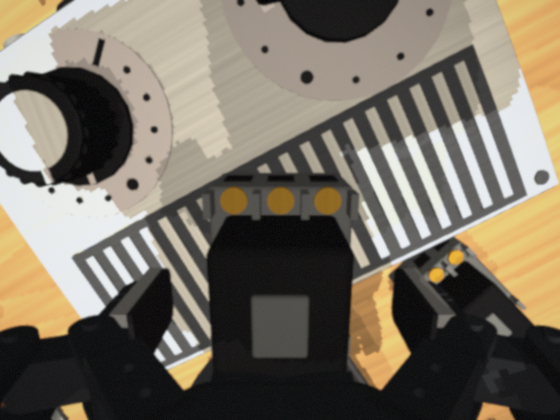

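Centred between the jaws (block 210–350, jaws 170–395). Next: close and lift.

```bash
python3 -m crank '[[0.04,0,0,0,0],[0.03,0,0,0,0],[0.03,0,0,0,0],[0.03,0,0,0,0],[0.03,0,0,0,0]]' 50; python3 -m crank '[[0.03,0,0,0,0],[0.03,-0.02,0,0,0],[0.03,-0.04,0,0,0],[0.03,-0.04,0,0,0],[0.03,0,0,0,0]]'; python3 -c "
from h import *
c=shot('we');shot('scb','scene');t=shot('topb','top');t.crop('pics/tb.png',125,150,215,300,4)"; python3 plan.py 0.45 0.36 0.25
```

```text
t: 4.5
tcp_pos: [0.6098, -0.0189, 0.15]
tool_rot: [0.179, 0.683, -0.179, 0.685]
force: [-0.4, -1.0, 6.1]
finger_gap: 0.531
t: 5.0
tcp_pos: [0.6125, -0.0191, 0.2539]
tool_rot: [0.179, 0.68, -0.178, 0.688]
force: [1.7, -0.5, -2.8]
finger_gap: 0.529
t 5.15 tcp [ 0.6074 -0.0181  0.2468] tilt [-0.004  0.001 -1.   ] y-ang 60.7 z-ang -29.3 q [-0.21  0.49  1.46  0.    1.2  -1.27] F [-0.5  0.  -5.1] gap 0.532
shift tool xyz mm [  -2.2  252.9 -322.2]
```

View pics/we.png

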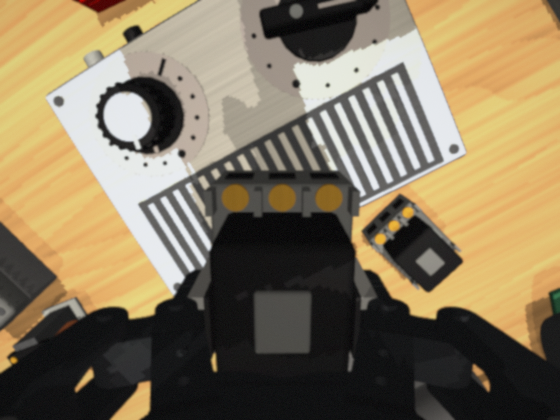

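View pics/tb.png

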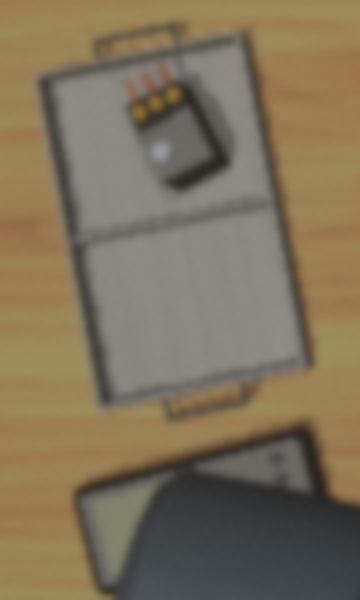

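Gripped (opening ≈45 mm) and lifted. In the top crop the tray's rim corners are at (40,75), (247,32), (312,368), (103,408), and the near bay is empty.

```bash
python3 - <<'E'
from h import *
t=load('topb');s=load('scb')
f=lambda L:[(125+x/4-.4,150+y/4-.4) for x,y in L]
C=t.plane(f([(40,75),(247,32),(312,368),(103,408)]),.034)*1000
print(C.round(1).tolist()); e=np.diff(np.r_[C,C[:1]],axis=0)
print(np.linalg.norm(e,axis=1).round(1),np.degrees(np.arctan2(e[:,1],e[:,0])).round(1))
m=C[:,:2].mean(0); x=(C[0]+C[1]-C[2]-C[3])[:2];x/=np.linalg.norm(x);print('ctr',m,'xang',np.degrees(np.arctan2(x[1],x[0])))
print('bay',m-64*x)
P=t.cloud()*1000
print('floor heights',[P[v,u].round(1) for u,v in((170,225),(165,235),(185,235),(178,220))])
s.crop('pics/str.png',295,135,395,205,8)
E
```

```text
[[628.9, 468.5, 34.0], [659.3, 311.2, 34.0], [405.5, 262.8, 34.0], [377.4, 420.1, 34.0]]
[160.2 258.3 159.8 256.2] [ -79.1 -169.2  100.1   10.9]
ctr [517.78277698 365.65010978] xang 10.853911624642532
bay [454.92770484 353.59855776]
floor heights [array([457. , 367.2,   6.3]), array([426.6, 381.7,  10. ]), array([4.260e+02, 3.225e+02, 1.000e-01]), array([472. , 343.2,   3.8])]
```

View pics/str.png

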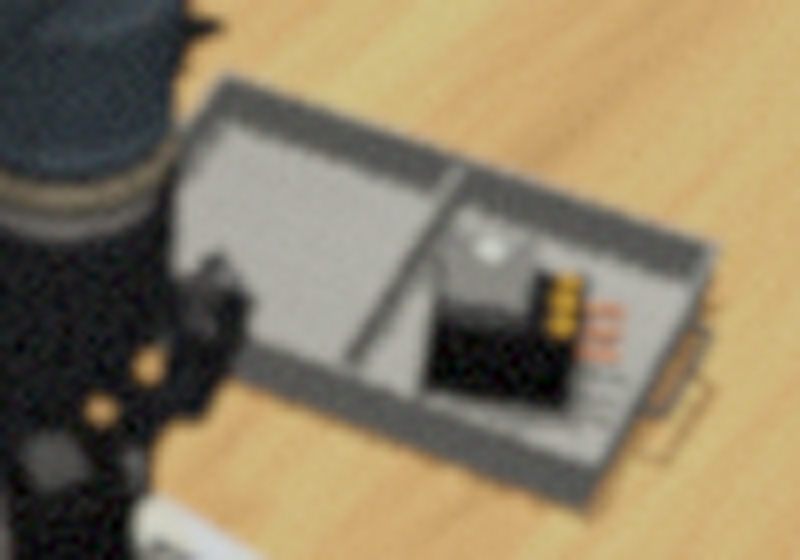

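```bash
python3 -m crank '[[0.03,0,0.015,-0.02,0],[0.03,0,0.025,-0.032,0],[0.03,0,0.025,-0.032,0],[0.03,0,0.025,-0.032,0],[0.03,0,0.025,-0.032,0]]';python3 -m crank '[[0.03,0,0.025,-0.032,0],[0.03,0,0.025,-0.032,0],[0.03,0,0.025,-0.032,0],[0.03,0,0.025,-0.032,0],[0.03,0,0.025,-0.032,0]]'; python3 -m crank '[[0.03,0,0,0,-0.14],[0.03,0,0,0,-0.14],[0.03,0,0,0,-0.14],[0.03,0,0,0,-0.14],[0.03,0,0,0,-0.14]]'; python3 -m crank '[[0.03,0,0,0,0],[0.03,0,0,0,0]]'; python3 plan.py 0.455 0.354 0.12 100.9;python3 -c "
from h import *
c=shot('wf');shot('tc','top');shot('sc','scene')"
```

```text
t: 5.65
tcp_pos: [0.5334, 0.1552, 0.2455]
tool_rot: [0.178, 0.686, -0.18, 0.682]
force: [0.7, 0.7, -4.2]
finger_gap: 0.53
t: 6.15
tcp_pos: [0.4551, 0.342, 0.2455]
tool_rot: [0.177, 0.686, -0.18, 0.682]
force: [0.3, 0.2, -3.5]
finger_gap: 0.535
t: 6.65
tcp_pos: [0.4558, 0.3406, 0.2454]
tool_rot: [-0.07, 0.706, 0.068, 0.701]
force: [-0.1, 0.3, -4.7]
finger_gap: 0.53
t: 6.85
tcp_pos: [0.4566, 0.3409, 0.2465]
tool_rot: [-0.066, 0.705, 0.065, 0.703]
force: [-0.6, 0.1, -3.8]
finger_gap: 0.53
t 6.85 tcp [0.4566 0.3409 0.2465] tilt [-0.004 -0.002 -1.   ] y-ang 100.7 z-ang 10.7 q [ 0.45  0.44  1.55  0.    1.16 -1.31] F [-0.6  0.1 -3.8] gap 0.53
shift tool xyz mm [126.5  13.3   1.4]
turn about x rad -0.004 or 3.138
```

View pics/wf.png

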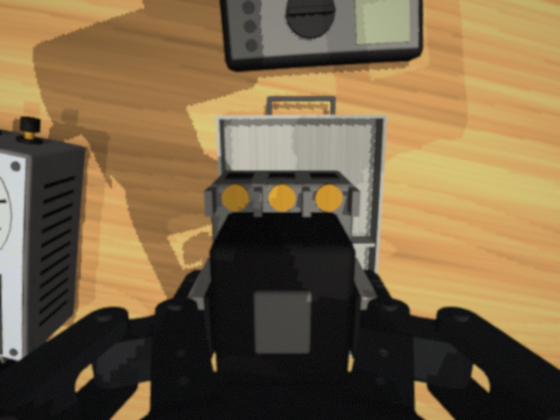

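View pics/sc.png

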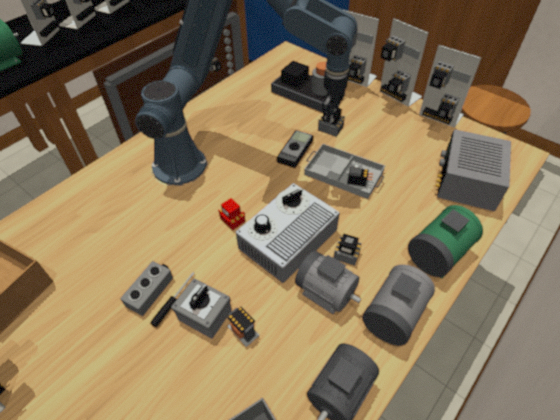

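The wrist view shows the tray's near rim corners at (218,117) and (386,117), aligned with the jaws. I'll triangulate them against the top view.

```bash
python3 - <<'E'
from h import *
w=load('wf');t=load('topb')
w.crop('pics/wfc.png',190,80,410,280,3)
f=lambda p:(125+p[0]/4-.4,150+p[1]/4-.4)
A=[(218,117.5),(386,117)]
print(w.plane(A,.034)*1000)
print(tri(w,A[0],t,f((312,368))),tri(w,A[1],t,f((103,408))))
E
```

```text
[[405.605135   270.50018281  34.        ]
 [375.95224692 424.57067532  34.        ]]
(array([0.40583509, 0.26668904, 0.01146837]), np.float64(0.0010303011333119725)) (array([0.37874722, 0.4080362 , 0.0873961 ]), np.float64(0.004393661704644765))
```

View pics/wfc.png

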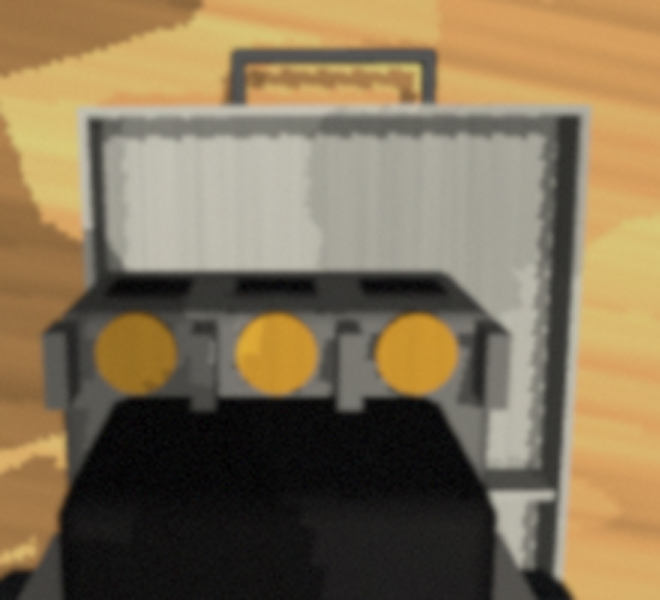

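```bash
python3 - <<'E'
from h import *
w=load('wf');s=load('scb')
P=w.plane([(216.5,115.8),(386.5,115.8),(375,243.3)],.034)*1000;print(P.round(1))
d=P[1]-P[0];print(np.linalg.norm(d),np.degrees(np.arctan2(d[1],d[0])))
y=d[:2]/np.linalg.norm(d);x=np.array([y[1],-y[0]]);print('bay',(P[0]+P[1])[:2]/2+66*x, 'div-near',(P[2]-P[1])[:2]@x)
# scene divider ends top: crop str (462,165),(350,358) ; corners (230,80),(590,505),(715,245)
q=[(295+a/8-.4,135+b/8-.4) for a,b in((230,80),(590,503),(715,245),(462,165),(350,358))]
print((s.plane(q,.034)*1000).round(1))
E
```

```text
[[404.3 268.9  34. ]
 [374.8 424.8  34. ]
 [498.8 444.8  34. ]]
158.64692441243463 100.72613850400619
bay [454.40738164 359.11202588] div-near 125.6011443112526
[[381.5 420.4  34. ]
 [668.5 297.8  34. ]
 [625.7 471.9  34. ]
 [503.5 442.1  34. ]
 [536.3 303.   34. ]]
```

```bash
python3 -m crank '[[0.03,0.02,0.015,0,0],[0.03,0.04,0,0,0],[0.03,0.04,0,0,0],[0.03,0.03,0,0,0],[0.03,0,0,0,0]]'; python3 -m crank '[[0.03,0,0,0,0]]'; python3 plan.py 0.4545 0.3565 0.052 100.9
```

```text
t: 7.5
tcp_pos: [0.4517, 0.3544, 0.1143]
tool_rot: [-0.068, 0.707, 0.065, 0.7]
force: [-0.9, -0.2, -4.1]
finger_gap: 0.532
t: 7.6
tcp_pos: [0.4552, 0.3563, 0.1186]
tool_rot: [-0.067, 0.704, 0.067, 0.704]
force: [0.2, 0.6, -3.5]
finger_gap: 0.531
t 7.6 tcp [0.4552 0.3563 0.1186] tilt [-0. -0. -1.] y-ang 100.8 z-ang 10.8 q [ 0.47  0.62  1.65  0.    0.88 -1.29] F [ 0.2  0.6 -3.5] gap 0.531
shift tool xyz mm [66.6  0.4 -0.6]
turn about x rad -0.002 or 3.14
```

```bash
python3 -m crank '[[0.03,0.02,0,0,0],[0.03,0.02,0,0,0],[0.03,0.015,0,0,0],[0.03,0.006,0,0,0],[0.03,0,0,0,0]]'; python3 -m crank '[[0.03,0.003,0,0,0],[0.03,0,0,0,0]]'; python3 plan.py 0.4545 0.3565 0.0495 100.9
```

```text
t: 8.1
tcp_pos: [0.4559, 0.3567, 0.0586]
tool_rot: [-0.066, 0.703, 0.067, 0.705]
force: [1.0, 0.2, -3.5]
finger_gap: 0.529
t: 8.3
tcp_pos: [0.4557, 0.3566, 0.0556]
tool_rot: [-0.066, 0.703, 0.067, 0.705]
force: [-0.3, 0.1, -3.6]
finger_gap: 0.532
t 8.3 tcp [0.4557 0.3566 0.0556] tilt [ 0.002  0.001 -1.   ] y-ang 100.8 z-ang 10.8 q [ 0.47  0.72  1.68 -0.    0.74 -1.29] F [-0.3  0.1 -3.6] gap 0.532
shift tool xyz mm [ 6.1  0.2 -1.2]
turn about x rad -0.001 or 3.141
```

```bash
python3 -m crank '[[0.03,0.003,0,0,0],[0.03,0.002,0,0,0],[0.03,0,0,0,0]]';python3 -m crank '[[0.03,0.001,0,0,0],[0.03,0.001,0,0,0],[0.03,0,0,0,0]]'
```

```text
t: 8.6
tcp_pos: [0.4551, 0.3562, 0.0496]
tool_rot: [-0.067, 0.704, 0.067, 0.704]
force: [-0.7, 0.6, -4.0]
finger_gap: 0.53
t: 8.9
tcp_pos: [0.4551, 0.3562, 0.0495]
tool_rot: [-0.067, 0.704, 0.067, 0.704]
force: [-2.8, -2.7, 9.2]
finger_gap: 0.532
```

Touchdown felt (9 N upward). Release and retreat.

```bash
python3 -m crank '[[0.06,0,0,0,0],[0.085,0,0,0,0],[0.085,0,0,0,0],[0.085,-0.02,0,0,0],[0.085,-0.04,0,0,0]]';python3 -m crank '[[0.085,-0.045,0,0,0],[0.085,-0.045,0,0,0],[0.085,-0.03,0,0,0],[0.085,0,0,0,0]]'; python3 plan.py 0.5116 0.0663 0.19 -19; python3 -c "
from h import *
c=shot('wg')"
```

```text
t: 9.4
tcp_pos: [0.4528, 0.355, 0.1051]
tool_rot: [-0.068, 0.706, 0.066, 0.701]
force: [0.8, -0.1, -0.1]
finger_gap: 0.992
t: 9.8
tcp_pos: [0.4578, 0.3578, 0.2326]
tool_rot: [-0.065, 0.7, 0.068, 0.708]
force: [0.4, 0.5, -0.5]
finger_gap: 0.989
t 9.8 tcp [0.4578 0.3578 0.2326] tilt [ 0.01   0.005 -1.   ] y-ang 100.9 z-ang 10.9 q [ 0.47  0.46  1.55 -0.    1.12 -1.29] F [ 0.4  0.5 -0.5] gap 0.989
shift tool xyz mm [  41.7 -296.5   -2.5]
turn about x rad 2.092 or -1.05
```

View pics/wg.png

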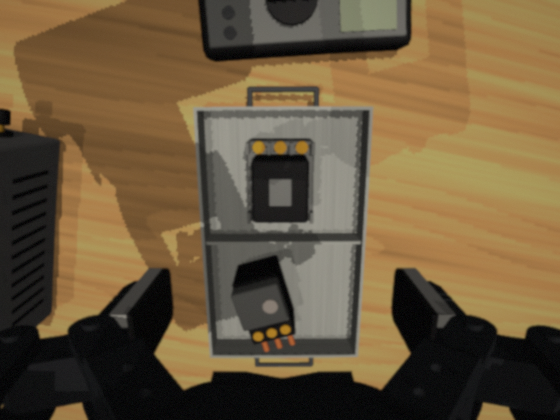

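Contactor at (280,185) stands upright, centred in the near bay. Next is the coarse selector.

```bash
python3 -m crank '[[0.06,0,-0.022,0,0],[0.06,0,-0.042,0,0],[0.06,0,-0.042,0,0],[0.06,0,-0.042,0,0],[0.06,0,-0.042,0,0]]';python3 -m crank '[[0.06,0,-0.042,0,0],[0.06,0,-0.042,0,0],[0.06,0,-0.022,0,0],[0.06,0,0,0,0.14],[0.06,0,0,0,0.147]]'; python3 -m crank '[[0.06,0,0,0,0.147],[0.06,0,0,0,0.147],[0.06,0,0,0,0.147],[0.06,0,0,0,0.147],[0.06,0,0,0,0.147]]'; python3 -m crank '[[0.06,0,0,0,0.147],[0.06,0,0,0,0.147],[0.06,0,0,0,0.147],[0.06,0,0,0,0.147],[0.06,0,0,0,0.147]]'; python3 -m crank '[[0.06,0,0,0,0.147],[0.06,0,0,0,0.147],[0.06,0,0,0,0],[0.06,0,0,0,0]]';python3 plan.py 0.5116 0.0663 0.119 -17; python3 -c "
from h import *
c=shot('wh')"
```

```text
t: 10.35
tcp_pos: [0.4894, 0.1679, 0.2255]
tool_rot: [-0.067, 0.705, 0.067, 0.702]
force: [-0.4, 0.9, -0.3]
finger_gap: 0.706
t: 10.85
tcp_pos: [0.5095, 0.0643, 0.2254]
tool_rot: [0.038, 0.708, -0.037, 0.705]
force: [0.4, -0.5, 0.3]
finger_gap: 0.702
t: 11.35
tcp_pos: [0.5092, 0.0655, 0.2254]
tool_rot: [0.287, 0.647, -0.289, 0.644]
force: [0.7, 1.1, 0.3]
finger_gap: 0.704
t: 11.85
tcp_pos: [0.5092, 0.0655, 0.2254]
tool_rot: [-0.5, -0.5, 0.502, -0.498]
force: [-0.0, -0.4, 0.5]
finger_gap: 0.7
t: 12.25
tcp_pos: [0.5097, 0.0655, 0.2262]
tool_rot: [-0.566, -0.424, 0.567, -0.422]
force: [-0.5, -1.0, 0.6]
finger_gap: 0.703
t 12.25 tcp [0.5097 0.0655 0.2262] tilt [-0.003  0.    -1.   ] y-ang -16.5 z-ang -106.5 q [-0.09  0.39  1.71 -0.    1.05  0.2 ] F [-0.5 -1.   0.6] gap 0.703
shift tool xyz mm [107.2   1.9  -1.4]
turn about x rad 0.009 or -3.133
```

View pics/wh.png

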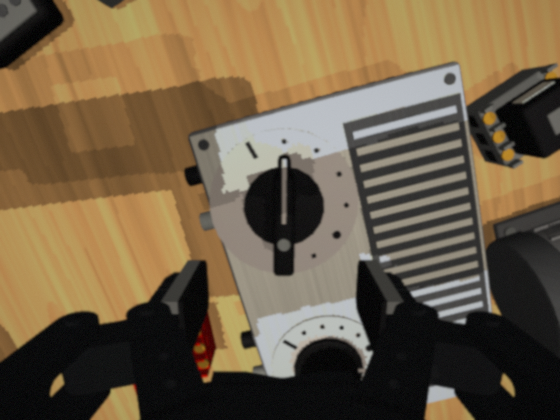

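```bash
python3 -m crank '[[0.05,0.02,0.002,-0.001,0],[0.05,0.03,0,0,0],[0.05,0.03,0,0,0],[0.05,0.02,0,0,0],[0.05,0,0,0,0]]'; python3 -m crank '[[0.05,0,0,0,0]]'; python3 plan.py 0.5116 0.0663 0.1185 -17
```

```text
t: 12.8
tcp_pos: [0.5104, 0.0659, 0.1248]
tool_rot: [-0.565, -0.424, 0.569, -0.421]
force: [0.3, -0.1, 0.1]
finger_gap: 0.586
t: 12.9
tcp_pos: [0.5127, 0.0658, 0.1274]
tool_rot: [-0.567, -0.423, 0.567, -0.422]
force: [-0.4, -0.3, -0.2]
finger_gap: 0.585
t 12.9 tcp [0.5127 0.0658 0.1274] tilt [-0.001  0.    -1.   ] y-ang -16.6 z-ang -106.6 q [-0.09  0.54  1.8   0.    0.8   0.2 ] F [-0.4 -0.3 -0.2] gap 0.585
shift tool xyz mm [ 8.9 -1.2 -0.1]
turn about x rad 0.007 or -3.135
```

```bash
python3 -m crank '[[0.05,0.009,-0.001,0,0.007],[0.04,0,0,0,0],[0.02,0,0,0,0],[0.005,0,0,0,0],[0.005,0,0,0,0]]' 40; python3 -m crank '[[0.005,0,0,0,0],[0.005,0,0,0,0]]'; python3 plan.py 0.5116 0.0663 0.1185 -17
```

```text
t: 13.4
tcp_pos: [0.511, 0.0665, 0.1192]
tool_rot: [-0.568, -0.421, 0.569, -0.42]
force: [-1.9, 1.4, 5.2]
finger_gap: 0.156
t: 13.6
tcp_pos: [0.511, 0.0665, 0.1192]
tool_rot: [-0.568, -0.421, 0.569, -0.42]
force: [-1.4, 1.0, 6.2]
finger_gap: 0.155
t 13.6 tcp [0.511  0.0665 0.1192] tilt [-0.001  0.    -1.   ] y-ang -17.1 z-ang -107.1 q [-0.09  0.55  1.81  0.    0.78  0.21] F [-1.4  1.   6.2] gap 0.155
shift tool xyz mm [0.7 0.6 0. ]
turn about x rad -0.001 or 3.14
```

```bash
python3 -m crank '[[0.005,0,0,0,0.1],[0.005,0,0,0,0.12],[0.005,0,0,0,0.12],[0.005,0,0,0,0.12],[0.005,0,0,0,0.12]]'; python3 plan.py 0.5116 0.0663 0.1185 -137;python3 -m crank '[[0.005,0,0,0,0.12],[0.005,0,0,0,0.12],[0.005,0,0,0,0.12],[0.005,0,0,0,0.12],[0.005,0,0,0,0.12]]'; python3 plan.py 0.5116 0.0663 0.1185 -137
```

```text
t: 14.1
tcp_pos: [0.511, 0.0663, 0.1192]
tool_rot: [-0.665, -0.239, 0.666, -0.239]
force: [-1.3, 1.0, 5.1]
finger_gap: 0.156
t 14.1 tcp [0.511  0.0663 0.1192] tilt [-0.001 -0.    -1.   ] y-ang -50.5 z-ang -140.5 q [-0.09  0.55  1.81 -0.    0.78  0.79] F [-1.3  1.   5.1] gap 0.156
shift tool xyz mm [ 0.7  0.3 -0.5]
turn about x rad 1.51 or -1.631
t: 14.6
tcp_pos: [0.5109, 0.066, 0.1193]
tool_rot: [-0.706, -0.032, 0.707, -0.033]
force: [-4.4, -1.5, 6.4]
finger_gap: 0.158
t 14.6 tcp [0.5109 0.066  0.1193] tilt [-0.001 -0.001 -1.   ] y-ang -84.8 z-ang -174.8 q [-0.09  0.55  1.81 -0.    0.78  1.39] F [-4.4 -1.5  6.4] gap 0.158
shift tool xyz mm [ 0.8 -0.2 -0.7]
turn about x rad 0.912 or -2.23
```

```bash
python3 -m crank '[[0.005,0,0,0,0.13],[0.005,0,0,0,0.13],[0.005,0,0,0,0.13],[0.005,0,0,0,0.13],[0.005,0,0,0,0.13]]';python3 -m crank '[[0.005,0,0,0,0.13],[0.005,0,0,0,0.14],[0.005,0,0,0,0],[0.005,0,0,0,0]]'; python3 plan.py 0.5116 0.0663 0.1185 -137
```

```text
t: 15.1
tcp_pos: [0.5112, 0.0658, 0.1193]
tool_rot: [-0.679, 0.196, 0.68, 0.195]
force: [-3.3, -1.2, 6.4]
finger_gap: 0.154
t: 15.5
tcp_pos: [0.5111, 0.0658, 0.1193]
tool_rot: [-0.648, 0.284, 0.648, 0.283]
force: [-4.5, -1.3, 6.2]
finger_gap: 0.152
t 15.5 tcp [0.5111 0.0658 0.1193] tilt [-0.001 -0.001 -1.   ] y-ang -137.3 z-ang 132.7 q [-0.09  0.55  1.81 -0.    0.78  2.31] F [-4.5 -1.3  6.2] gap 0.152
shift tool xyz mm [ 0.8 -0.7  0.1]
turn about x rad -0.006 or 3.136
```

Turned 120°. Release, rise, and look.

```bash
python3 -m crank '[[0.03,0,0,0,0],[0.06,0,0,0,0],[0.06,0,0,0,0],[0.06,-0.03,0,0,0],[0.06,-0.04,0,0,0]]';python3 -m crank '[[0.06,-0.03,0,0,0],[0.06,0,0,0,0],[0.06,0,0,0,0]]'; python3 plan.py 0.5077 -0.0777 0.2 -20;python3 -c "
from h import *
c=shot('wi');t=shot('ti','top');t.crop('pics/tic.png',235,140,350,235,6)"
```

```text
t: 16.0
tcp_pos: [0.5104, 0.0662, 0.1874]
tool_rot: [-0.646, 0.285, 0.649, 0.284]
force: [0.6, 0.1, 0.0]
finger_gap: 0.7
t: 16.3
tcp_pos: [0.5121, 0.0661, 0.2189]
tool_rot: [0.648, -0.284, -0.647, -0.284]
force: [-0.6, 0.5, -0.0]
finger_gap: 0.701
t 16.3 tcp [0.5121 0.0661 0.2189] tilt [ 0.002 -0.    -1.   ] y-ang -137.4 z-ang 132.6 q [-0.09  0.4   1.72 -0.    1.02  2.31] F [-0.6  0.5 -0. ] gap 0.701
shift tool xyz mm [  18.9  100.6 -102.9]
turn about x rad -2.049 or 1.093
```

View pics/wi.png

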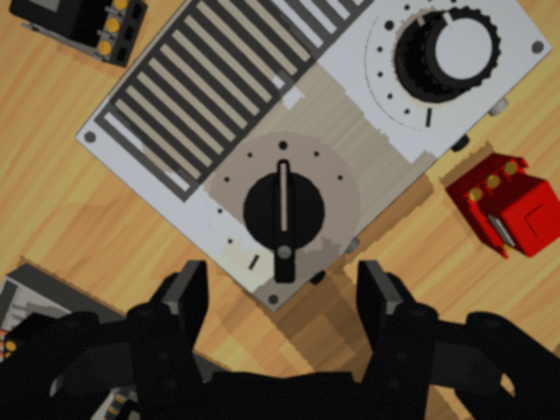

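The pointer is on the large dot, step 5, at (283,145). Next, the fine dial.

```bash
python3 -m crank '[[0.085,0,0.02,-0.02,0],[0.085,0,0.03,-0.03,0],[0.085,0,0.03,-0.03,0],[0.085,0,0.02,-0.022,0],[0.085,0,0,0,0]]'; python3 -m crank '[[0.085,0,0,0,0]]'; python3 plan.py 0.5075 -0.0775 0.11 -137;python3 -c "
from h import *
c=shot('wj')"
```

```text
t: 16.9
tcp_pos: [0.507, -0.08, 0.2169]
tool_rot: [-0.646, 0.286, 0.647, 0.285]
force: [-0.1, -0.2, 0.7]
finger_gap: 0.994
t: 17.0
tcp_pos: [0.5063, -0.0768, 0.217]
tool_rot: [-0.646, 0.285, 0.648, 0.285]
force: [0.7, 1.1, -0.4]
finger_gap: 0.992
t 17.0 tcp [ 0.5063 -0.0768  0.217 ] tilt [-0.003  0.002 -1.   ] y-ang -137.5 z-ang 132.5 q [-0.37  0.4   1.73  0.    1.02  2.03] F [ 0.7  1.1 -0.4] gap 0.992
shift tool xyz mm [107.   -0.5  -1.7]
turn about x rad -0.009 or 3.133
```

View pics/wj.png

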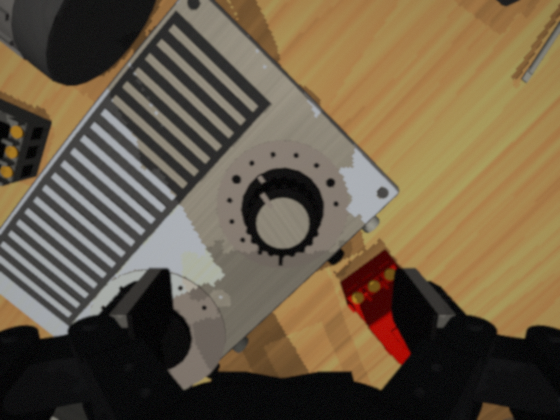

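```bash
python3 -m crank '[[0.085,0.02,0,-0.001,0],[0.085,0.03,0,0,0],[0.085,0.03,0,0,0],[0.085,0.02,0,0,0],[0.085,0.005,0,0,0]]'; python3 -m crank '[[0.085,0,0,0,0]]'; python3 plan.py 0.5075 -0.0775 0.11 -137
```

```text
t: 17.55
tcp_pos: [0.5059, -0.0752, 0.1111]
tool_rot: [-0.646, 0.284, 0.65, 0.284]
force: [-0.6, 0.6, -0.0]
finger_gap: 0.992
t: 17.65
tcp_pos: [0.5073, -0.0761, 0.1128]
tool_rot: [-0.647, 0.284, 0.649, 0.284]
force: [-0.2, 0.2, -0.3]
finger_gap: 0.998
t 17.65 tcp [ 0.5073 -0.0761  0.1128] tilt [-0.002  0.001 -1.   ] y-ang -137.3 z-ang 132.7 q [-0.37  0.56  1.82  0.    0.76  2.03] F [-0.2  0.2 -0.3] gap 0.998
shift tool xyz mm [ 2.8  0.8 -1.2]
turn about x rad -0.005 or 3.136
```

```bash
python3 -m crank '[[0.06,0.002,0.001,-0.001,0],[0.04,0,0,0,0],[0.035,0,0,0,0],[0.035,0,0,0,0],[0.035,0,0,0,0]]' 40; python3 plan.py 0.5075 -0.0775 0.11 -137;python3 -m crank '[[0.035,0,0,0,-0.1],[0.035,0,0,0,-0.13],[0.035,0,0,0,-0.13],[0.035,0,0,0,-0.13],[0.035,0,0,0,-0.13]]';python3 -m crank '[[0.035,0,0,0,-0.13],[0.035,0,0,0,-0.13],[0.035,0,0,0,-0.13],[0.035,0,0,0,-0.13],[0.035,0,0,0,-0.117]]';python3 -m crank '[[0.035,0,0,0,0],[0.035,0,0,0,0]]'; python3 plan.py 0.5075 -0.0775 0.11 -65
```

```text
t: 18.15
tcp_pos: [0.5083, -0.0792, 0.1127]
tool_rot: [0.648, -0.284, -0.647, -0.284]
force: [-0.7, -0.6, 6.2]
finger_gap: 0.539
t 18.15 tcp [ 0.5083 -0.0792  0.1127] tilt [ 0.002 -0.001 -1.   ] y-ang -137.4 z-ang 132.6 q [-0.37  0.56  1.82 -0.    0.76  2.03] F [-0.7 -0.6  6.2] gap 0.539
shift tool xyz mm [ 2.7 -0.6  1.8]
turn about x rad -0.007 or 3.135
t: 18.65
tcp_pos: [0.5088, -0.0782, 0.1127]
tool_rot: [0.704, -0.071, -0.702, -0.072]
force: [0.6, 2.4, 5.4]
finger_gap: 0.54
t: 19.15
tcp_pos: [0.5086, -0.077, 0.1127]
tool_rot: [0.692, 0.152, -0.69, 0.151]
force: [1.3, 7.9, 6.4]
finger_gap: 0.539
t: 19.35
tcp_pos: [0.5086, -0.077, 0.1127]
tool_rot: [0.692, 0.151, -0.69, 0.149]
force: [0.7, 7.6, 5.9]
finger_gap: 0.541
t 19.35 tcp [ 0.5086 -0.077   0.1127] tilt [ 0.002  0.003 -1.   ] y-ang -65.5 z-ang -155.5 q [-0.37  0.56  1.82  0.01  0.76  0.77] F [0.7 7.6 5.9] gap 0.541
shift tool xyz mm [ 2.7 -0.   1.2]
turn about x rad -0.008 or 3.133
```

```bash
python3 -m crank '[[0.06,0,0,0,0],[0.085,0,0,0,0],[0.085,0,0,0,0],[0.085,-0.03,0,0,0],[0.085,-0.04,0,0,0]]';python3 -m crank '[[0.085,-0.04,0,0,0],[0.085,-0.02,0,0,0],[0.085,0,0,0,0],[0.085,0,0,0,0]]'; python3 plan.py 0.5385 -0.364 0.24 10;python3 -c "
from h import *
c=shot('wk');t=shot('tk','top');t.crop('pics/tkc.png',235,140,350,235,6)"
```

```text
t: 19.85
tcp_pos: [0.5062, -0.0786, 0.1803]
tool_rot: [-0.689, -0.152, 0.693, -0.149]
force: [0.7, -1.2, -0.3]
finger_gap: 0.991
t: 20.25
tcp_pos: [0.5075, -0.0789, 0.2413]
tool_rot: [-0.691, -0.151, 0.691, -0.151]
force: [0.5, -0.2, 0.1]
finger_gap: 0.994
t 20.25 tcp [ 0.5075 -0.0789  0.2413] tilt [-0. -0. -1.] y-ang -65.4 z-ang -155.4 q [-0.37  0.37  1.7  -0.    1.08  0.77] F [ 0.5 -0.2  0.1] gap 0.994
shift tool xyz mm [  1.3 272.1  90.6]
turn about x rad -1.316 or 1.826
```

View pics/wk.png

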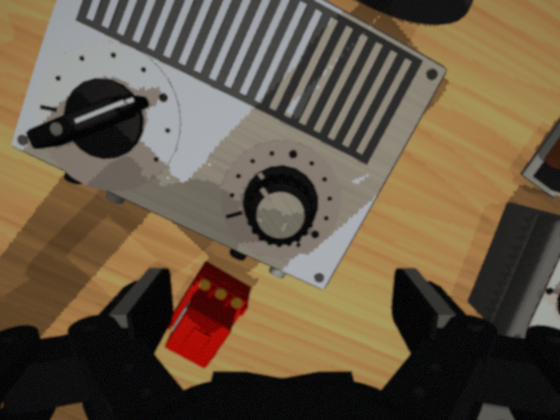

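View pics/tkc.png

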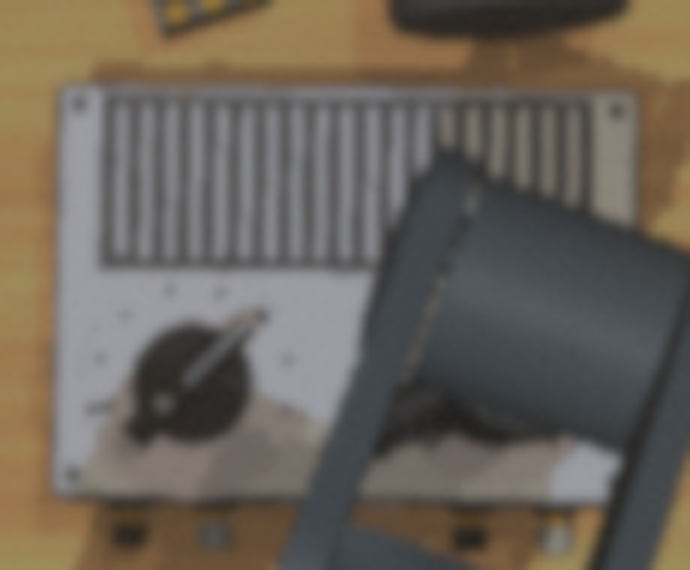

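```bash
python3 -c "
from h import *
c=load('wk'); c.crop('pics/wkc.png',215,135,345,255,6)"
```

```text
(no output)
```

View pics/wkc.png

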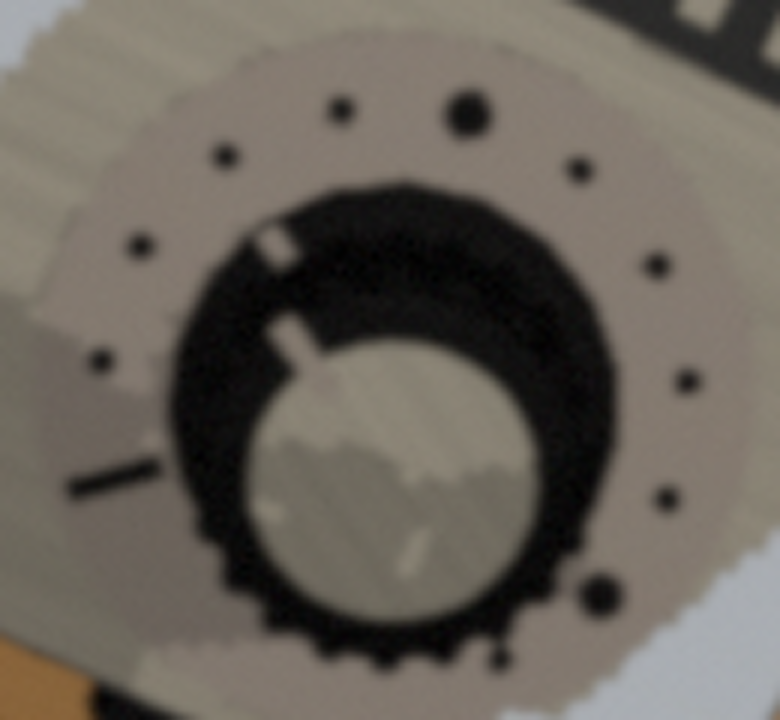

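The fine dial's line at crop (275,245) points at the third dot (225,155), so it is at step 3. Coarse still reads step 5. Now to the isolator, moving and viewing it from two places.

```bash
python3 -m crank '[[0.06,0,0.03,0.01,0],[0.06,0,0.045,0.015,0],[0.06,0,0.045,0.015,0],[0.06,0,0.045,0.015,0],[0.06,0,0.045,0.015,0]]';python3 -m crank '[[0.06,0,0.04,0.015,0],[0.06,0,0,0,-0.14],[0.06,0,0,0,-0.146],[0.06,0,0,0,-0.146],[0.06,0,0,0,-0.146]]'; python3 -m crank '[[0.06,0,0,0,-0.146],[0.06,0,0,0,-0.146],[0.06,0,0,0,-0.146],[0.06,0,0,0,-0.146],[0.06,0,0,0,-0.146]]';python3 -m crank '[[0.06,0,0,0,0],[0.06,0,0,0,0]]'; python3 plan.py 0.5385 -0.364 0.24 10;python3 -c "
from h import *
c=shot('wl')"; python3 -m crank '[[0.06,0,0.02,-0.02,0],[0.06,0,0.02,-0.02,0],[0.06,0,0,0,0],[0.06,0,0,0,0]]';python3 plan.py 0.5385 -0.364 0.24 10;python3 -c "
from h import *
c=shot('wm')"
```

```text
t: 20.85
tcp_pos: [0.5309, -0.3001, 0.2393]
tool_rot: [-0.69, -0.152, 0.692, -0.15]
force: [1.1, -0.2, 0.2]
finger_gap: 0.701
t: 21.35
tcp_pos: [0.5338, -0.3411, 0.2389]
tool_rot: [-0.618, -0.345, 0.619, -0.342]
force: [-0.6, 0.5, -0.5]
finger_gap: 0.701
t: 21.85
tcp_pos: [0.5339, -0.3409, 0.239]
tool_rot: [0.455, 0.543, -0.455, 0.54]
force: [0.4, -0.0, -0.4]
finger_gap: 0.698
t: 22.05
tcp_pos: [0.5343, -0.3411, 0.2399]
tool_rot: [0.457, 0.54, -0.457, 0.538]
force: [-0.4, -1.8, -0.1]
finger_gap: 0.702
t 22.05 tcp [ 0.5343 -0.3411  0.2399] tilt [-0.002  0.002 -1.   ] y-ang 9.4 z-ang -80.6 q [-0.74  0.53  1.4   0.    1.22 -0.91] F [-0.4 -1.8 -0.1] gap 0.702
shift tool xyz mm [-0.1  0.5 23.3]
turn about x rad -0.011 or 3.131
t: 22.5
tcp_pos: [0.5676, -0.295, 0.2412]
tool_rot: [0.456, 0.54, -0.457, 0.54]
force: [-0.7, 0.1, -0.3]
finger_gap: 0.703
t 22.5 tcp [ 0.5676 -0.295   0.2412] tilt [-0.001 -0.    -1.   ] y-ang 9.6 z-ang -80.4 q [-0.65  0.54  1.38 -0.    1.22 -0.82] F [-0.7  0.1 -0.3] gap 0.703
shift tool xyz mm [  1.2 -40.2  63.2]
turn about x rad -0.007 or 3.134
```

View pics/wl.png

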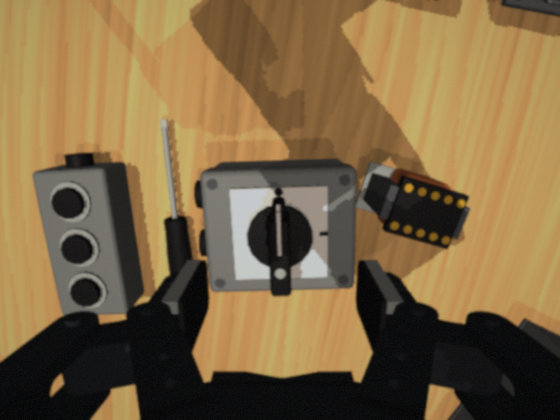

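View pics/wm.png

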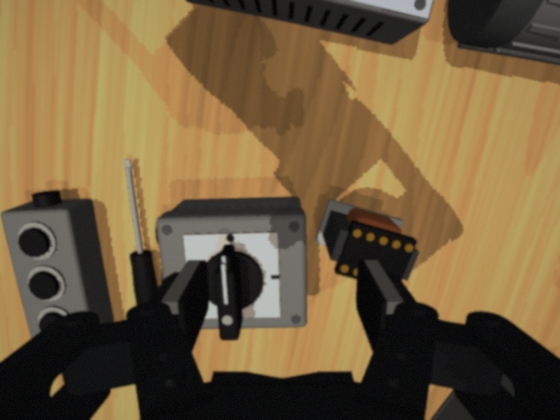

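```bash
python3 -c "
from h import *
a=load('wl');b=load('wm')
r=lambda c,u,v:cv2.resize(c.img[v:v+150,u:u+160],(400,375),interpolation=cv2.INTER_CUBIC)
cv2.imwrite('pics/iz.png',np.hstack([r(a,200,160),r(b,155,200)]))"
```

```text
(no output)
```

View pics/iz.png

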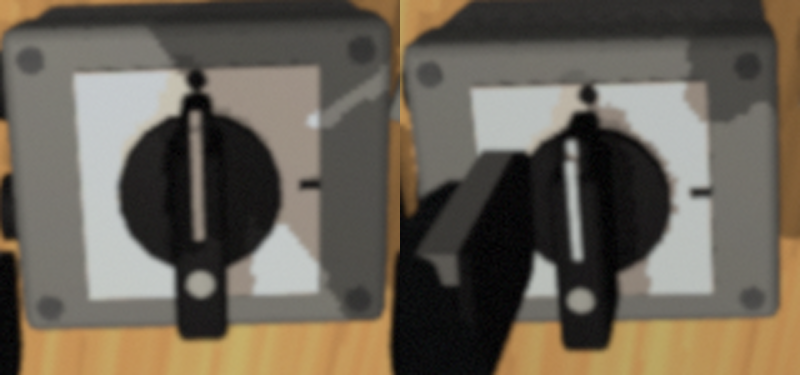

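```bash
python3 - <<'E'
from h import *
a=load('wl');b=load('wm')
fa=lambda x,y:(200+x/2.5-.3,160+y/2.5-.3); fb=lambda x,y:(155+(x-400)/2.5-.3,200+y/2.5-.3)
S=a.plane([fa(30,60),fa(362,50),fa(357,299),fa(50,307)],.085)*1000;print(S.round(1).tolist(),'ctr',S.mean(0))
D=[('screwTL',fa(30,60),fb(429,74)),('TR',fa(362,50),fb(748,67)),('BR',fa(357,299),fb(752,298)),('tail dot',fa(200,284),fb(580,300)),('line end',fa(198,240),fb(576,260))]
for n,p,q in D: print(n,[ (tri(a,p,b,q)[0]*1000).round(1),tri(a,p,b,q)[1]*1000])
L=a.plane([fa(200,284),fa(198,240),fa(196,112)],.13)*1000;print(L.round(1)); d=L[2]-L[0];print(np.degrees(np.arctan2(d[1],d[0])))
p=a.plane([fa(197,80)],.088)[0]*1000; m=S.mean(0)
print('dot',p,np.degrees(np.arctan2(p[1]-m[1],p[0]-m[0])))
p=a.plane([fa(310,184)],.088)[0]*1000;print('dash',np.degrees(np.arctan2(p[1]-m[1],p[0]-m[0])))
k=a.plane([fa(120,192),fa(281,192),fa(200,112),fa(200,270)],.098)*1000;print('skirt',k.round(1).tolist())
E
```

```text
[[476.3, -339.2, 85.0], [582.3, -318.4, 85.0], [598.7, -404.7, 85.0], [493.2, -425.3, 85.0]] ctr [ 537.64136761 -371.88616402   85.        ]
screwTL [array([ 476.4, -338.9,   85.8]), np.float64(0.24652705068698674)]
TR [array([ 582.1, -318.2,   86.4]), np.float64(0.13680234131851077)]
BR [array([ 599.1, -405.3,   83.9]), np.float64(0.24711063685557624)]
tail dot [array([ 540.7, -387.7,  130.7]), np.float64(0.17191426611000593)]
line end [array([ 537.8, -374. ,  131.2]), np.float64(0.2047709558214811)]
[[ 540.8 -388.1  130. ]
 [ 538.  -374.5  130. ]
 [ 531.3 -336.9  130. ]]
100.47939894089099
dot [ 531.03579162 -336.31944842   88.        ] 100.52129634669394
dash 10.70942270549359
skirt [[512.2, -374.7, 98.0], [563.5, -366.2, 98.0], [533.4, -344.3, 98.0], [542.0, -397.3, 98.0]]
```

```bash
python3 -m crank '[[0.05,0.01,-0.015,0.02,-0.02],[0.05,0.02,-0.02,0.03,0],[0.05,0.03,-0.01,0.022,0],[0.05,0.02,0,0,0],[0.05,0,0,0,0]]'; python3 -m crank '[[0.05,0,0,0,0]]'; python3 plan.py 0.5377 -0.3717 0.104 10.8;python3 -c "
from h import *
c=shot('wn')"
```

```text
t: 23.05
tcp_pos: [0.5332, -0.3745, 0.1579]
tool_rot: [0.452, 0.546, -0.452, 0.541]
force: [-0.5, -0.1, -0.8]
finger_gap: 0.586
t: 23.15
tcp_pos: [0.5358, -0.3749, 0.1615]
tool_rot: [0.452, 0.544, -0.452, 0.544]
force: [0.7, -0.5, 0.2]
finger_gap: 0.583
t 23.15 tcp [ 0.5358 -0.3749  0.1615] tilt [-0.001  0.    -1.   ] y-ang 10.6 z-ang -79.4 q [-0.78  0.65  1.42 -0.    1.08 -0.97] F [ 0.7 -0.5  0.2] gap 0.583
shift tool xyz mm [57.5  2.5 -2.7]
turn about x rad -0.003 or 3.139
```

View pics/wn.png

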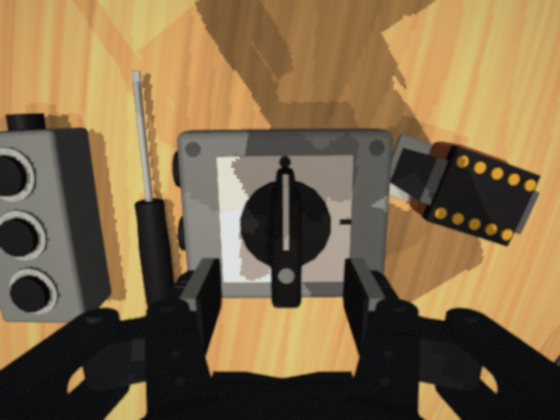

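The bar is straight between the jaws, pointing at the dot (OFF). Descend and grip.

```bash
python3 -m crank '[[0.05,0.02,0.0025,-0.0027,0],[0.05,0.02,0,0,0],[0.05,0.012,0,0,0],[0.05,0,0,0,0],[0.05,0,0,0,0]]'; python3 plan.py 0.5377 -0.3717 0.104 10.8
```

```text
t: 23.7
tcp_pos: [0.5389, -0.3715, 0.1105]
tool_rot: [0.451, 0.544, -0.451, 0.545]
force: [-0.1, 1.0, 0.4]
finger_gap: 0.584
t 23.7 tcp [ 0.5389 -0.3715  0.1105] tilt [ 0.001 -0.001 -1.   ] y-ang 10.7 z-ang -79.3 q [-0.77  0.71  1.45 -0.    0.98 -0.96] F [-0.1  1.   0.4] gap 0.584
shift tool xyz mm [ 6.5 -1.2  0. ]
turn about x rad -0.001 or 3.14
```

```bash
python3 -m crank '[[0.05,0.005,-0.001,0,0],[0.03,0,0,0,0],[0.01,0,0,0,0],[0.005,0,0,0,0],[0.005,0,0,0,0]]' 40; python3 -m crank '[[0.005,0,0,0,0]]'; python3 plan.py 0.5377 -0.3717 0.104 10.8
```

```text
t: 24.2
tcp_pos: [0.5372, -0.3716, 0.1051]
tool_rot: [0.451, 0.544, -0.451, 0.545]
force: [-1.1, -0.6, 2.5]
finger_gap: 0.18
t: 24.3
tcp_pos: [0.5372, -0.3716, 0.1051]
tool_rot: [0.451, 0.544, -0.451, 0.545]
force: [-1.5, -0.4, 3.7]
finger_gap: 0.176
t 24.3 tcp [ 0.5372 -0.3716  0.1051] tilt [-0. -0. -1.] y-ang 10.7 z-ang -79.3 q [-0.78  0.72  1.46 -0.    0.97 -0.96] F [-1.5 -0.4  3.7] gap 0.176
shift tool xyz mm [1.1 0.5 0.2]
turn about x rad -0.001 or 3.14
```

```bash
python3 -m crank '[[0.005,0,0,0,0.1],[0.005,0,0,0,0.13],[0.005,0,0,0,0.13],[0.005,0,0,0,0.13],[0.005,0,0,0,0.13]]'; python3 -m crank '[[0.005,0,0,0,0.13],[0.005,0,0,0,0.13],[0.005,0,0,0,0.13],[0.005,0,0,0,0.13],[0.005,0,0,0,0.13]]';python3 -m crank '[[0.005,0,0,0,0.13],[0.005,0,0,0,0.13],[0.005,0,0,0,0.04],[0.005,0,0,0,0],[0.005,0,0,0,0]]'; python3 plan.py 0.5377 -0.3717 0.104 -79.2
```

```text
t: 24.8
tcp_pos: [0.5376, -0.3717, 0.1051]
tool_rot: [0.597, 0.379, -0.597, 0.38]
force: [-1.1, 0.1, 2.2]
finger_gap: 0.176
t: 25.3
tcp_pos: [0.5379, -0.372, 0.1051]
tool_rot: [0.687, 0.168, -0.686, 0.169]
force: [0.1, -0.5, 1.9]
finger_gap: 0.179
t: 25.8
tcp_pos: [0.5379, -0.3722, 0.1051]
tool_rot: [0.704, 0.066, -0.703, 0.067]
force: [1.1, -1.8, 3.2]
finger_gap: 0.179
t 25.8 tcp [ 0.5379 -0.3722  0.1051] tilt [ 0.002 -0.002 -1.   ] y-ang -79.2 z-ang -169.2 q [-0.78  0.72  1.46 -0.    0.97  0.61] F [ 1.1 -1.8  3.2] gap 0.179
shift tool xyz mm [ 1.1 -0.5  0.1]
turn about x rad 0.001 or -3.141
```

```bash
python3 -m crank '[[0.03,0,0,0,0],[0.05,0,0,0,0],[0.06,0,0,0,0],[0.06,-0.03,0,0,0],[0.06,-0.04,0,0,0]]';python3 -m crank '[[0.06,-0.045,0,0,0],[0.06,-0.045,0,0,0],[0.06,-0.03,0,0,0],[0.06,0,0,0,0],[0.06,0,0,0,0]]'; python3 -c "
from h import *
c=shot('wo');t=shot('to','top');shot('so','scene');t.crop('pics/toc.png',130,130,470,290,2)"
```

```text
t: 26.3
tcp_pos: [0.5356, -0.3696, 0.1722]
tool_rot: [-0.702, -0.068, 0.706, -0.064]
force: [0.9, -1.4, -0.8]
finger_gap: 0.703
t: 26.8
tcp_pos: [0.5372, -0.3711, 0.2949]
tool_rot: [0.704, 0.066, -0.704, 0.066]
force: [-0.1, -0.1, 0.2]
finger_gap: 0.706
```

View pics/wo.png

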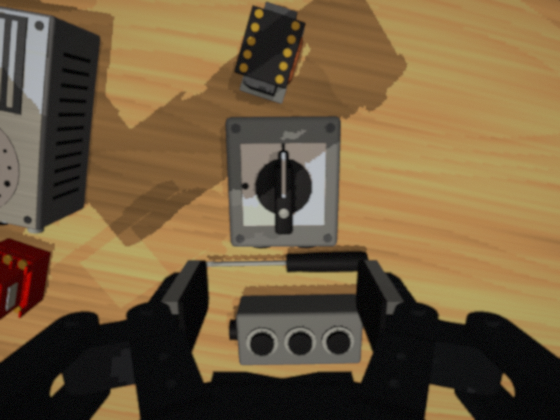

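View pics/toc.png

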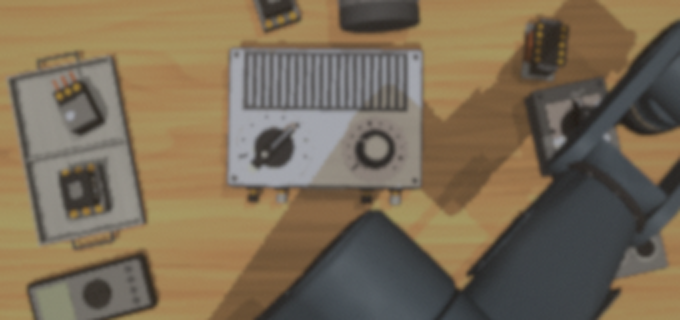

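View pics/so.png

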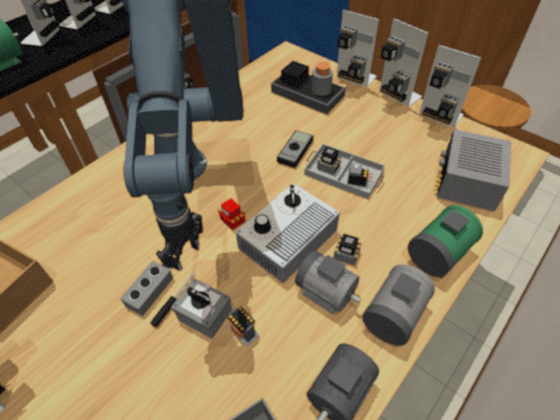

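Isolator pointer (283,150) is at the far-side dash, ON. Coarse is on the large dot, fine on step 3, the contactor stands in the near bay, and the bystanders are unmoved. I'm handing in the job.

```bash
python3 -c "
from station import manip
print(manip.sense()['t'],manip.sign_off())"
```

```text
the job is handed in; nothing more can be done
26.95 None
```

The load box is set up and on supply, and I handed the job in at 26.95 s of the 72 s allowed.

1. **Contactor:** I lifted it off the vent and stood it in the near, empty bay of the tray. The pictures after release show it upright and roughly centred.
2. **Coarse selector:** turned clockwise from step 1 to step 5. Its pointer sits on the larger dot.
3. **Fine dial:** turned back anticlockwise from step 6 to step 3. Its line points at the third dot from the long tick.
4. **Isolator:** turned a quarter turn clockwise, last of all. Its pointer is at the far-side dash (ON), and nothing else was touched after that.

After the last move the fingers were open and clear at about 0.295 m, with a force reading near zero. By eye, the other things on the bench stand where they did.

**Disagreements between views:**
- The top and wrist views put the tray about 5 mm apart in y, and triangulating its rim between them gave no usable height. I placed the contactor between the two estimates and took touchdown from the rise in wrist force to 9 N, at about the height expected for the bay floor.
- My first reading of the fine dial's line from the second wrist picture came out about half a step off. A closer crop put it at step 6 in both views.

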